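# Put the pastry roller back on its axle and into its stand

### The job

Put the pastry roller together for storing: take the steel axle by its blue handle, push it right through the hole of the wooden roller lying on the worktop, lift the roller on it, carry it over and lay the axle in both forks of the stand so that the roller hangs between them. Keep hold until the axle has settled in both forks, then let go and draw back. Never touch the wooden roller with the gripper, and leave the spice jar, pen, pepper mill and mug where they stand.

Things in the scene. Friction and masses are not known exactly. Their poses are not given: they have to be found in the camera images.
- roller: Light wooden roller: a tube 70 mm long, 64 mm outer diameter, with a round through hole 32 mm in diameter, about 0.1 kg. It lies on its side on the worktop, so the hole is level, about 31 mm above the worktop. Origin at its very centre, in the middle of the hole; its x axis runs along the hole (x = -35 to +35 mm). Both ends are alike. It can roll. It may be on the left or the right, the stand on the other side.
- axle: Axle, 184 mm long, about 0.07 kg: a round steel shaft 20 mm in diameter and 140 mm long, with a square blue handle 44 x 22 x 22 mm (44 mm along the axle) at one end. Lies flat on the worktop between the roller and the stand, handle away from the robot. Origin at the centre of the handle (11 mm above the worktop when lying); its x axis runs along the axle toward the free tip, 162 mm away. Shaft, handle and origin are on one line.
- axle_mid (a point): Middle of the steel shaft, on its centre line: 92 mm from the handle's centre and 70 mm short of the shaft's free tip.
- axle_shoulder (a point): Where the shaft meets the handle, on the centre line, 22 mm from the handle's centre.
- stand: Fixed wooden stand: dark board 150 x 90 x 12 mm with two light Y-shaped forks, each 10 mm thick, centred at x = +52.5 and -52.5 mm (faces at 47.5 and 57.5 mm). Origin at the centre of the board's underside, z up; x runs from fork to fork, the line the axle is to lie along. With the handle about 10 mm outside one fork the tip stands about 15 mm out of the other. Either way round is right.
- fork_a (a point): Where the axle's centre line lies when seated in the fork at the stand's +x end, 70 mm above the worktop. The fork is open at the top, sides sloping 45 degrees, 62 mm wide at the mouth, 87 mm high. The seated roller hangs with its centre about 64 mm above the worktop.
- fork_b (a point): The same point of the like fork at the stand's -x end.
- spice_jar: Glass spice jar with dark cap, 41 mm across, 105 mm high, standing in line with the roller's hole about 120 mm from the roller's centre, off one end or the other (that end has no room to bring in the axle). Origin at the centre of its underside.
- pen: White pen, 145 mm long, 9 mm high, lying on the worktop off the other end of the roller, across its line, about 120 mm from the roller's centre. Origin under its middle; its length is along its y axis.
- mill: Brown wooden pepper mill, 58 mm across, 170 mm high, standing 100 to 125 mm from the stand's centre on the side away from the robot. Origin at the centre of its underside.
- mug: White mug with blue dots, 92 mm across, 124 mm with its handle, 93 mm high, standing about 125 mm beyond the roller, on the side away from the robot. Origin at the centre of its underside. (Behind it all, wall cabinets hang over the back of the worktop, from x = 0.6 m on and 0.45 m up: keep the wrist and forearm clear of them.)
Things that resemble listed ones, but are neither listed nor needed, are in the scene too. There is more than one size of the axle; the job needs the larger.

How it is judged:
On the way, in this order (a step that is already met when the one before it is completed fails the run):
1. the axle is through the roller, which still lies on the worktop (((x of axle_mid in the frame of roller above -0.032 m and x of axle_shoulder in the frame of roller below -0.034 m) or (x of axle_mid in the frame of roller below 0.032 m and x of axle_shoulder in the frame of roller above 0.034 m)) and angle between the x axis of axle and the x axis of roller, either way round below 0.3 rad and y of axle_mid in the frame of roller between -0.03 and 0.03 m and z of axle_mid in the frame of roller between -0.03 and 0.03 m and y of axle_shoulder in the frame of roller between -0.03 and 0.03 m and z of axle_shoulder in the frame of roller between -0.03 and 0.03 m and height (world z) of roller below 0.045 m), for 0.1 s.
2. the roller hangs on the held axle, well clear of the worktop (((x of axle_mid in the frame of roller above -0.032 m and x of axle_shoulder in the frame of roller below -0.034 m) or (x of axle_mid in the frame of roller below 0.032 m and x of axle_shoulder in the frame of roller above 0.034 m)) and angle between the x axis of axle and the x axis of roller, either way round below 0.3 rad and y of axle_mid in the frame of roller between -0.03 and 0.03 m and z of axle_mid in the frame of roller between -0.03 and 0.03 m and y of axle_shoulder in the frame of roller between -0.03 and 0.03 m and z of axle_shoulder in the frame of roller between -0.03 and 0.03 m and height (world z) of roller above 0.085 m and contact force between the fingers and axle above 0.5 N), for 0.2 s.
3. the axle lies in both forks while still held (angle between the x axis of axle and the x axis of stand, either way round below 0.08 rad and ((x of axle_mid in the frame of stand above -0.012 m and x of axle_shoulder in the frame of stand below -0.056 m) or (x of axle_mid in the frame of stand below 0.012 m and x of axle_shoulder in the frame of stand above 0.056 m)) and y of axle_mid in the frame of stand between -0.007 and 0.007 m and z of axle_mid in the frame of stand between 0.062 and 0.078 m and y of axle_shoulder in the frame of stand between -0.007 and 0.007 m and z of axle_shoulder in the frame of stand between 0.062 and 0.078 m and x of roller in the frame of stand between -0.02 and 0.02 m and y of roller in the frame of stand between -0.015 and 0.015 m and z of roller in the frame of stand between 0.054 and 0.076 m and contact force between the fingers and axle above 0.5 N), for 0.2 s.
At the end, for the whole second after the job is handed in: The axle, through the roller, lies in both forks: tip and shoulder both outside the forks, centre line within 7 mm sideways and 8 mm in height of the seat, in line with the forks within 0.08 rad; the roller hangs between the forks; the axle is released and all is at rest (angle between the x axis of axle and the x axis of stand, either way round below 0.08 rad and ((x of axle_mid in the frame of stand above -0.012 m and x of axle_shoulder in the frame of stand below -0.056 m) or (x of axle_mid in the frame of stand below 0.012 m and x of axle_shoulder in the frame of stand above 0.056 m)) and y of axle_mid in the frame of stand between -0.007 and 0.007 m and z of axle_mid in the frame of stand between 0.062 and 0.078 m and y of axle_shoulder in the frame of stand between -0.007 and 0.007 m and z of axle_shoulder in the frame of stand between 0.062 and 0.078 m and x of roller in the frame of stand between -0.02 and 0.02 m and y of roller in the frame of stand between -0.015 and 0.015 m and z of roller in the frame of stand between 0.054 and 0.076 m and ((x of axle_mid in the frame of roller above -0.032 m and x of axle_shoulder in the frame of roller below -0.034 m) or (x of axle_mid in the frame of roller below 0.032 m and x of axle_shoulder in the frame of roller above 0.034 m)) and angle between the x axis of axle and the x axis of roller, either way round below 0.3 rad and y of axle_mid in the frame of roller between -0.03 and 0.03 m and z of axle_mid in the frame of roller between -0.03 and 0.03 m and y of axle_shoulder in the frame of roller between -0.03 and 0.03 m and z of axle_shoulder in the frame of roller between -0.03 and 0.03 m and contact force between the fingers and axle below 0.1 N and linear speed of each of roller, axle below 0.03 m/s); the robot touches nothing.
It fails at once if the gripper touches the wooden roller (contact force between the fingers and roller above 2 N).
It fails at once if the spice jar is disturbed (moved more than 20 mm) (distance of spice_jar from where it was at the start of the episode above 0.02 m).
It fails at once if the pen is disturbed (moved more than 20 mm) (distance of pen from where it was at the start of the episode above 0.02 m).
It fails at once if the pepper mill is disturbed (moved more than 20 mm) (distance of mill from where it was at the start of the episode above 0.02 m).
It fails at once if the mug is disturbed (moved more than 20 mm) (distance of mug from where it was at the start of the episode above 0.02 m).
It also fails if it takes over 64 s, if anything falls off the work surface, if the arm or the gripper's body presses on something with over 40 N, if the wrist force passes 120 N, or if a joint passes its speed limit or range.

### The arm

A 6-joint arm with a two-finger parallel gripper is mounted at the origin on a cart in front of the work surface, level with it; the furniture and walls round the work are solid. World frame = base frame: x ahead of the robot, y to its left, z up, the work surface at z = 0. Lengths are in m, angles in rad, forces in N, time in s.
With the tool pointing down it reaches from about 0.35 to 1 m from the base axis. Payload 7.1 kg.
Tool frame: the origin (TCP) lies midway between the tips of the shut fingers; the grasp point (between the pads) lies 19 mm behind it; x points along the fingers, y is the direction in which the jaws open and shut, and the axes are right-handed (so a half turn about x gives the same grasp; the last joint's range is limited). The gripper opens to 85 mm and grips with 20 to 120 N. Pads are 22 mm wide; open, the fingers measure 114 mm over their backs; the gripper's body (76 mm by 85 mm) begins 54 mm behind the grasp point. The pads swing forward as they close: fully open they stand 13 mm farther back than shut.
Start: joints at [1.256, 0.423, 1.63, -0, 1.089, -0.019], TCP at [0.182, 0.598, 0.231] pointing down, gripper open.
Joint ranges: [-3, 3], [-0.9, 2.11], [0.09, 2.58], [-1.31, 4.45], [0.11, 2.69], [-2.54, 2.54]. Speed limits (rad/s): [2.39, 2.39, 3.01, 3.14, 3.14, 3.14].

### API

Orientations are given as a unit quaternion [x, y, z, w].
In Python, from bench import status, viewer, ticket gives the robot as it stands.
- The arm moves only by the shell command python3 -m crank 'ROWS' [FORCE]. ROWS is a JSON object of lists of equal length, an entry for each row: "turn": the turn, a rotation vector about the tool's x, y, z in units of 10 degrees (1.0 is 10 degrees), a list of three; "linear": the shift along the tool's x, y, z in units of 30 mm (1.0 is 30 mm), a list of three; "grip": the finger opening in mm, from 0 to 85.4. In form: {"turn": [[rx, ry, rz], ...], "linear": [[dx, dy, dz], ...], "grip": [grip, ...]}. A call has 1 to 10 rows; each row shifts and turns the commanded pose from where the row before left it, along the tool's axes as they then stand; what a row does not reach is not made up. A row lasts 1/8 s, in which the tool goes at most 62.5 mm and 10.7 degrees, less where a joint would pass 70% of its speed; a pose out of reach is approached as far as the arm can. A call is refused whole if a number of a shift passes 1 or a number of a turn 1, either way. A call with a gripper value outside its range is refused whole. The fingers move at their own pace and stop on an object; FORCE is the grip in N (left out, the last holds). Time passes only in rows, so rows that do not move let the fingers close. It gives the time, the measured TCP pose, the force and the opening at its end, in the units of the state.
- status.get_obs(): the state, without advancing time (a new reading comes with each control period).
- viewer.capture(name): name is "side" or "top" or "wrist"; returns the picture (400x640x3 uint8, red, green, blue); there is no depth.
- viewer.camera_model(name): a dict with "intrinsics" (3x3 intrinsics, pixels), "k1" (the pictures are not rectified: a ray, as slopes to the right and down, at radius r is drawn at 1 + k1 r^2 times it, then the intrinsics apply), "R" (3x3) and "t" (3): a world point X has camera coordinates R X + t; the wrist camera has in their place "tool_from_camera" (4x4, takes a point from camera to tool coordinates, whose origin is the TCP and whose axes are the tool frame's). Camera axes: x right, y down, z forward; pixel columns grow to the right and rows downward; lengths in m; the calibration is good to about 2 mm. A picture is of the moment at which its call begins: read the wrist's pose just before it. camera_model takes no time and is no camera call.
- ticket.finish_job(): hands the job in, once; it reports no verdict.
The state is a dict: "time_s": time; "joint_positions": joint angles; "joint_velocities": joint speeds; "joint_torque": joint torques, N m; "eef_pos": TCP position; "orientation": TCP orientation; "wrist_force": force on the tool from outside, world axes, zero at the start; "wrist_torque": the same for the moment, N m; "grip_width": finger opening in m.
Only numpy, scipy, OpenCV 4.12 (cv2) and the standard library are available. Lean on these libraries where they do the work, as an engineer would, in place of code of your own. Each camera call takes 0.05 s, during which the arm holds its last target.

## Working session

There is one attempt and no reset: what is moved stays moved. The work goes in short steps, Python scripts to look and compute and a shell command to move; the robot and the scene stay as the last step left them, time stands still between calls to the robot, and variables do not carry over. Pictures are saved under pics/ and viewed, and the job is handed in when it is done.

```bash
ls; mkdir -p pics
python3 - <<'E'
from bench import status, viewer
import cv2
o=status.get_obs()
for k,v in o.items(): print(k,v)
for n in ["side","top","wrist"]:
    im=viewer.capture(n); cv2.imwrite(f"pics/{n}0.png",im[:,:,::-1])
    print(n,viewer.camera_model(n))
E
```

```text
pics
time_s 0.0
joint_positions [ 1.25597559e+00  4.23844230e-01  1.63069808e+00  2.82270965e-06
  1.08859390e+00 -1.89844117e-02]
joint_velocities [ 1.69441858e-03 -1.02309075e-03 -4.34207987e-04  6.64493013e-04
 -3.88072955e-05 -2.70399260e-04]
joint_torque [ 3.50801120e-04 -5.57393432e+01 -2.81730616e+01 -3.78397874e-05
  7.46503909e-03 -3.12613535e-07]
eef_pos [0.18200763 0.59733708 0.2305404 ]
orientation [ 0.10367536  0.69947646 -0.10475137  0.69929339]
wrist_force [ 0.58002384  0.15640967 -0.11762032]
wrist_torque [-0.00526486  0.01125302 -0.00994389]
grip_width 0.08554172814211805
side {'intrinsics': array([[365.7922151 ,   0.        , 316.41107705],
       [  0.        , 365.7922151 , 202.0127989 ],
       [  0.        ,   0.        ,   1.        ]]), 'k1': -0.030205313353993533, 'R': array([[ 0.9398717 , -0.34098446, -0.01925596],
       [-0.25599177, -0.66603735, -0.70061578],
       [ 0.2260739 ,  0.6634183 , -0.71327887]]), 't': array([-0.45254289,  0.12449208,  1.10868843])}
top {'intrinsics': array([[427.24797236,   0.        , 317.69842128],
       [  0.        , 427.
[... 177 characters left out ...]
6, -0.02950785, -0.15590848],
       [ 0.1563662 , -0.01388372, -0.98760157]]), 't': array([-0.08627198,  0.45740506,  1.22091456])}
wrist {'intrinsics': array([[286.37018728,   0.        , 321.89833712],
       [  0.        , 286.37018728, 196.13557341],
       [  0.        ,   0.        ,   1.        ]]), 'k1': -0.0007231946369975186, 'tool_from_camera': array([[-1.23985701e-03, -2.79829876e-01,  9.60048803e-01,
        -1.42487966e-01],
       [ 9.99999029e-01, -9.57236337e-04,  1.01244070e-03,
         3.12419589e-04],
       [ 6.35682445e-04,  9.60049126e-01,  2.79830791e-01,
        -7.14225984e-02],
       [ 0.00000000e+00,  0.00000000e+00,  0.00000000e+00,
         1.00000000e+00]])}
```

View pics/top0.png

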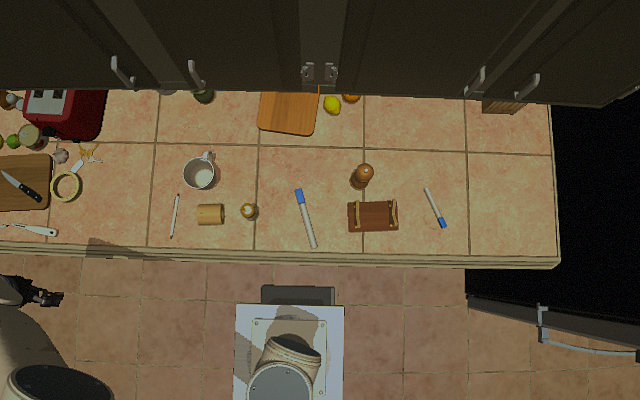

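View pics/side0.png

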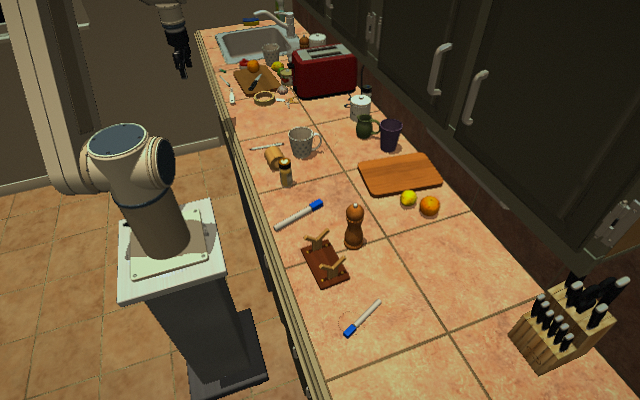

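View pics/wrist0.png

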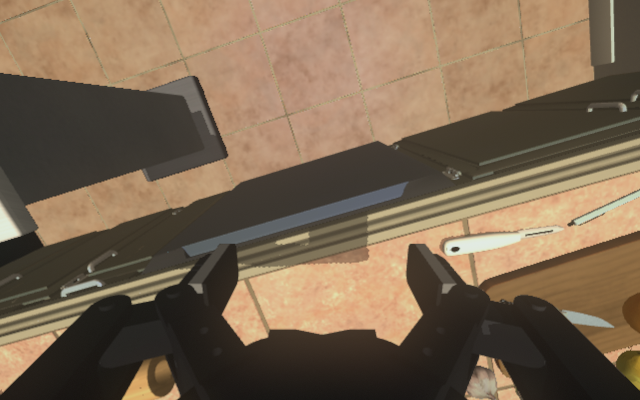

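The top view shows the roller at (210,214), with the jar on its right at (249,211) and the pen on its left at (175,215). The larger axle is at (300–313,190–247), the stand at (373,216) with the mill above it, and the small decoy axle at (435,207). The axle therefore goes in from the +y side, over the pen. Next I'll measure these positions.

```bash
cat > h.py <<'E'
import numpy as np, cv2
from bench import status, viewer
from scipy.spatial.transform import Rotation as Ro
def cam(n,obs=None):
    m=viewer.camera_model(n)
    if n!="wrist": 
        R=m["R"];return m["intrinsics"],m["k1"],R.T,-R.T@m["t"]
    o=obs or status.get_obs(); T=m["tool_from_camera"]; Rt=Ro.from_quat(o["orientation"]).as_matrix()
    return m["intrinsics"],m["k1"],Rt@T[:3,:3],Rt@T[:3,3]+np.array(o["eef_pos"])
def ray(c,uv):
    K,k,R,p=c
    d=cv2.undistortPoints(np.array(uv,float).reshape(-1,1,2),K,np.array([k,0,0,0.])).reshape(-1,2)
    D=np.c_[d,np.ones(len(d))]@R.T
    return p,D
def onz(c,uv,z):
    p,D=ray(c,uv); return p+D*((z-p[2])/D[:,2])[:,None]
def proj(c,X):
    K,k,R,p=c
    q=(np.atleast_2d(X)-p)@R
    return cv2.projectPoints(q,np.zeros(3),np.zeros(3),K,np.array([k,0,0,0.]))[0].reshape(-1,2)
def snap(n,name):
    o=status.get_obs(); c=cam(n,o); im=viewer.capture(n)[:,:,::-1].copy()
    cv2.imwrite(f"pics/{name}.png",im); return c,im
E
python3 - <<'E'
from h import *
im=cv2.imread("pics/top0.png"); c=cam("top")
crop=im[140:260,150:470]; cv2.imwrite("pics/topz.png",cv2.resize(crop,None,fx=2.5,fy=2.5,interpolation=cv2.INTER_CUBIC))
hsv=cv2.cvtColor(im,cv2.COLOR_BGR2HSV)
m=cv2.inRange(hsv,(100,120,60),(130,255,255))
n,l,s,ce=cv2.connectedComponentsWithStats(m)
for i in range(1,n):
    if s[i,4]>15: print(s[i],ce[i],onz(c,[ce[i]],0.018))
for nm,uv,z in [("roller",(210,214),.05),("jar",(249,211),.1),("pen",(175,215),.009),("tip",(313,247),.01),("stand",(373,216),.03),("mill",(362,172),.15),("mug",(199,173),.09)]:
    print(nm,onz(c,[uv],z))
E
```

```text
[295 189  10  14  93] [299.39784946 195.43010753] [[ 0.47276742 -0.01847451  0.018     ]]
[439 217   8  11  50] [442.14 222.26] [[ 0.40399488 -0.44952281  0.018     ]]
roller [[0.40509441 0.23835025 0.05      ]]
jar [[0.41106607 0.11776796 0.1       ]]
pen [[0.40345108 0.35454117 0.009     ]]
tip [[ 0.32075164 -0.06357173  0.01      ]]
stand [[ 0.41574728 -0.23799343  0.03      ]]
mill [[ 0.52029775 -0.18972602  0.15      ]]
mug [[0.51716182 0.2684042  0.09      ]]
```

View pics/topz.png

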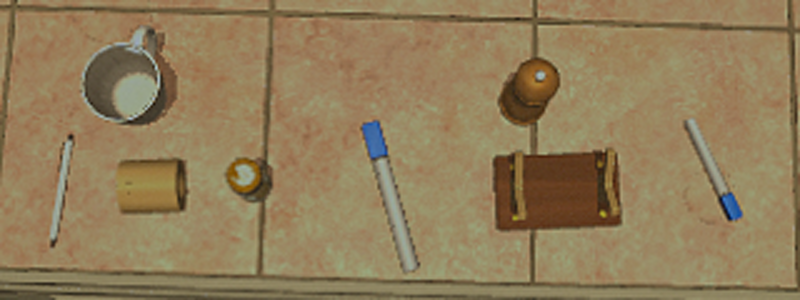

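```bash
cat >> h.py <<'E'
def show():
    o=status.get_obs(); R=Ro.from_quat(o["orientation"]).as_matrix()
    print("t",round(o["time_s"],2),"p",np.round(o["eef_pos"],4),"F",np.round(o["wrist_force"],1),"g",round(o["grip_width"]*1000,1),"q",np.round(o["joint_positions"],2))
    print(np.round(R,4).tolist(),"yaw(y)",np.degrees(np.arctan2(R[1,1],R[0,1])).round(2))
    return o,R
def to(target,yaw=None):
    """needed: rotvec(tool, 10deg units) to x-down with tool y at yaw deg; shift in units after that turn"""
    o,R=show(); 
    if yaw is not None:
        a=np.radians(yaw); x=np.array([0,0,-1.]); y=np.array([np.cos(a),np.sin(a),0]); G=np.c_[x,y,np.cross(x,y)]
    else: G=R
    rv=Ro.from_matrix(R.T@G).as_rotvec(); print("turn",np.round(np.degrees(rv)/10,3),"shift(final axes)",np.round(G.T@(np.array(target)-o["eef_pos"])/.03,3),"shift(now axes)",np.round(R.T@(np.array(target)-o["eef_pos"])/.03,3))
E
python3 -c "
from h import *
to([0.44,-0.02,0.25],-73.5);to([0.44,-0.02,0.25],106.5)"
```

```text
t 0.15 p [0.182  0.5975 0.2307] F [ 0.4 -0.   0.2] g 85.6 q [ 1.26  0.42  1.63 -0.    1.09 -0.02]
[[-0.0004, 0.2914, 0.9566], [-0.0011, 0.9566, -0.2914], [-1.0, -0.0012, -0.0]] yaw(y) 73.06
turn [1.4656e+01 9.0000e-03 3.0000e-03] shift(final axes) [-0.643 22.177 -2.399] shift(now axes) [ -0.622 -17.184  14.224]
t 0.15 p [0.182  0.5975 0.2307] F [ 0.4 -0.   0.2] g 85.6 q [ 1.26  0.42  1.63 -0.    1.09 -0.02]
[[-0.0004, 0.2914, 0.9566], [-0.0011, 0.9566, -0.2914], [-1.0, -0.0012, -0.0]] yaw(y) 73.06
turn [-3.344e+00 -2.000e-03  7.000e-03] shift(final axes) [ -0.643 -22.177   2.399] shift(now axes) [ -0.622 -17.184  14.224]
```

```bash
python3 -m crank '{"turn":[[0,0,0],[0,0,0],[0,0,0],[0,0,0],[0,0,0],[0,0,0],[0,0,0],[0,0,0],[0,0,0],[0,0,0]],"linear":[[0,-0.5,0.5],[0,-1,0.8],[0,-1,0.8],[-0.1,-1,0.8],[-0.1,-1,0.8],[-0.1,-1,0.8],[-0.1,-1,0.8],[-0.1,-1,0.8],[-0.1,-1,0.8],[0,-1,0.8]],"grip":[85,85,85,85,85,85,85,85,85,85]}' 40
python3 -m crank '{"turn":[[0,0,0],[0,0,0],[0,0,0],[0,0,0],[0,0,0],[0,0,0],[0,0,0],[0,0,0],[0,0,0],[0,0,0]],"linear":[[0,-1,0.8],[0,-1,0.8],[0,-1,0.8],[0,-1,0.8],[0,-1,0.8],[0,-1,0.8],[0,-1,0.8],[0,-0.6,0.6],[0,0,0],[0,0,0]],"grip":[85,85,85,85,85,85,85,85,85,85]}'
python3 -m crank '{"turn":[[1,0,0],[1,0,0],[1,0,0],[1,0,0],[1,0,0],[1,0,0],[1,0,0],[1,0,0],[1,0,0],[1,0,0]],"linear":[[0,0,0],[0,0,0],[0,0,0],[0,0,0],[0,0,0],[0,0,0],[0,0,0],[0,0,0],[0,0,0],[0,0,0]],"grip":[85,85,85,85,85,85,85,85,85,85]}'
python3 -m crank '{"turn":[[1,0,0],[1,0,0],[1,0,0],[1,0,0],[0.66,0,0],[0,0,0]],"linear":[[0,0,0],[0,0,0],[0,0,0],[0,0,0],[0,0,0],[0,0,0]],"grip":[85,85,85,85,85,85]}'
python3 -c "
from h import *
to([0.473,-0.018,0.2],-73.5)
snap('wrist','w1');snap('top','t1')"
```

```text
time_s: 1.4
eef_pos: [0.3201, 0.2558, 0.2495]
orientation: [0.104, 0.699, -0.104, 0.7]
wrist_force: [0.8, 0.5, -0.2]
grip_width: 0.0851
time_s: 2.65
eef_pos: [0.4305, -0.0143, 0.2491]
orientation: [0.104, 0.7, -0.104, 0.699]
wrist_force: [0.2, 0.0, -0.8]
grip_width: 0.0851
time_s: 3.9
eef_pos: [0.4306, -0.0134, 0.2492]
orientation: [-0.603, -0.369, 0.604, -0.368]
wrist_force: [0.4, 0.4, 0.5]
grip_width: 0.0848
time_s: 4.65
eef_pos: [0.4309, -0.0136, 0.2493]
orientation: [-0.7, -0.102, 0.7, -0.102]
wrist_force: [0.5, 0.4, 0.1]
grip_width: 0.085
t 4.65 p [ 0.4309 -0.0136  0.2493] F [0.5 0.4 0.1] g 85.0 q [-0.06  0.11  2.02  0.    1.01  1.22]
[[-0.0003, 0.2856, -0.9584], [0.0001, -0.9584, -0.2856], [-1.0, -0.0002, 0.0003]] yaw(y) -73.41
turn [0.009 0.002 0.001] shift(final axes) [ 1.643  0.539 -1.305] shift(now axes) [ 1.642  0.542 -1.305]
```

View pics/w1.png

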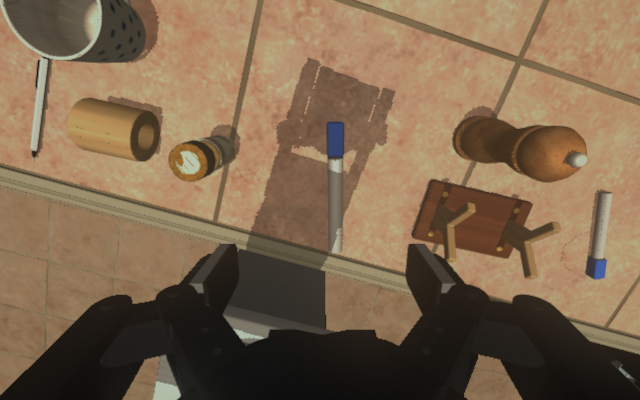

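The wrist view shows the axle handle at (336,138) with its tip near (335,250). The roller spans (70–160,98–160) with its hole visible at (148,138), and the stand spans (412–558,180–278) with both forks visible.

```bash
cat > meas.py <<'E'
from h import *
def axle(c,im):
    hsv=cv2.cvtColor(im,cv2.COLOR_BGR2HSV)
    m=cv2.inRange(hsv,(100,110,40),(130,255,255))
    n,l,s,ce=cv2.connectedComponentsWithStats(m)
    for i in range(1,n):
        if s[i,4]>60:
            box=cv2.minAreaRect(np.argwhere(l==i)[:,::-1].astype(np.float32)); pts=cv2.boxPoints(box)
            print(s[i],ce[i].round(1)); X=onz(c,pts,0.022); print(" corners@.022",X[:,:2].round(4).tolist(), "mean",X.mean(0).round(4),"cent@.02",onz(c,[ce[i]],0.020).round(4))
E
python3 - <<'E'
from meas import *
im=cv2.imread("pics/w1.png"); c=cam("wrist"); axle(c,im)
print("tip",onz(c,[(335,251)],.01), "mid", onz(c,[(336,165),(336,220)],.02))
z=cv2.resize(im[80:180,50:250],None,fx=4,fy=4,interpolation=cv2.INTER_CUBIC);cv2.imwrite("pics/w1r.png",z)
z=cv2.resize(im[160:300,400:620],None,fx=3.6,fy=3.6,interpolation=cv2.INTER_CUBIC);cv2.imwrite("pics/w1s.png",z)
im=cv2.imread("pics/t1.png"); axle(cam("top"),im)
E
```

```text
[328 123  15  33 493] [335.  138.9]
 corners@.022 [[0.4893, -0.0035], [0.4943, -0.0203], [0.4562, -0.0325], [0.451, -0.0152]] mean [ 0.4727 -0.0179  0.022 ] cent@.02 [[ 0.4729 -0.0179  0.02  ]]
[594 260  12  19 172] [599.6 269. ]
 corners@.022 [[0.3902, -0.4405], [0.4188, -0.4275], [0.4208, -0.442], [0.3923, -0.4554]] mean [ 0.4055 -0.4414  0.022 ] cent@.02 [[ 0.4051 -0.4437  0.02  ]]
tip [[ 0.31738154 -0.06692949  0.01      ]] mid [[ 0.44121711 -0.02917873  0.02      ]
 [ 0.36778    -0.05219331  0.02      ]]
```

View pics/w1r.png

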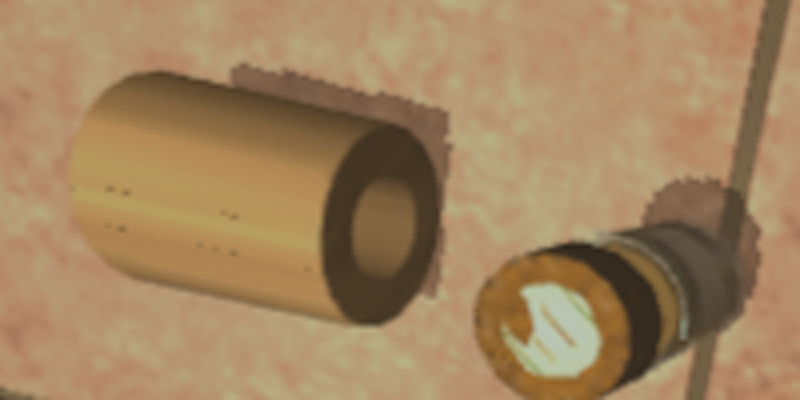

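View pics/w1s.png

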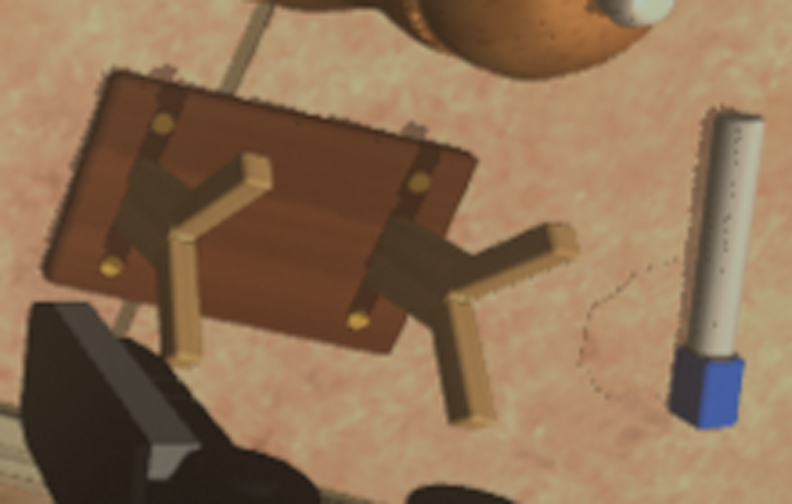

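```bash
python3 -m crank '{"turn":[[-0.08,0,0],[0,0,0],[0,0,0],[0,0,0],[0,0,0],[0,0,0],[0,0,0]],"linear":[[0,0.2,-0.4],[0.5,0.3,-0.9],[1,0.06,0],[1,0,0],[1,0,0],[1,0,0],[0,0,0]],"grip":[85,85,85,85,85,85,85]}'
python3 -c "
from h import *
to([0.4728,-0.018,0.003],-72.6)
snap('wrist','w2')"
```

```text
time_s: 5.62
eef_pos: [0.4728, -0.0191, 0.1125]
orientation: [-0.698, -0.107, 0.701, -0.106]
wrist_force: [0.0, 0.0, 0.6]
grip_width: 0.0853
t 5.62 p [ 0.4728 -0.0191  0.1125] F [0.  0.  0.6] g 85.3 q [-0.07  0.4   2.04  0.    0.71  1.2 ]
[[-0.0043, 0.2976, -0.9547], [0.0003, -0.9547, -0.2976], [-1.0, -0.0015, 0.004]] yaw(y) -72.69
turn [-0.009  0.023  0.009] shift(final axes) [ 3.651 -0.035 -0.009] shift(now axes) [ 3.651 -0.03  -0.024]
```

View pics/w2.png

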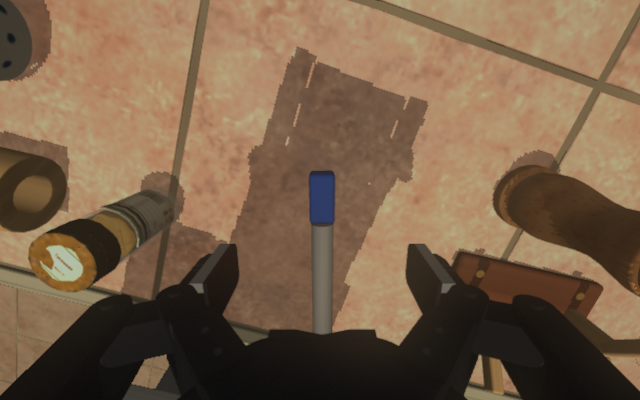

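The axle points straight down the image between the jaws, with the handle at (322,198).

```bash
python3 -c "
from meas import *
axle(cam('wrist'),cv2.imread('pics/w2.png'))"
python3 -m crank '{"turn":[[0,0.02,0],[0,0,0],[0,0,0],[0,0,0],[0,0,0],[0,0,0],[0,0,0]],"linear":[[0.9,0,0],[0.9,0,0],[0.9,0,0],[0.7,0,0],[0.25,0,0],[0,0,0],[0,0,0]],"grip":[85,85,85,85,60,60,60]}'
python3 -c "
from h import *
to([0.4728,-0.018,0.003],-72.6)"
```

```text
[ 310  175   24   48 1119] [321.6 198. ]
 corners@.022 [[0.4908, -0.0026], [0.4965, -0.021], [0.4565, -0.0339], [0.4506, -0.0146]] mean [ 0.4736 -0.018   0.022 ] cent@.02 [[ 0.474 -0.018  0.02 ]]
time_s: 6.55
eef_pos: [0.4749, -0.0191, 0.0058]
orientation: [0.701, 0.106, -0.697, 0.106]
wrist_force: [0.4, -0.4, 0.3]
grip_width: 0.0598
t 6.55 p [ 0.4749 -0.0191  0.0058] F [ 0.4 -0.4  0.3] g 59.8 q [-0.07  0.61  2.06  0.    0.47  1.2 ]
[[0.0052, 0.2967, -0.955], [0.0009, -0.955, -0.2967], [-1.0, 0.0007, -0.0052]] yaw(y) -72.74
turn [-0.014 -0.03  -0.004] shift(final axes) [ 0.094 -0.055  0.057] shift(now axes) [ 0.094 -0.055  0.058]
```

```bash
python3 -m crank '{"turn":[[0,-0.03,0],[0,0,0],[0,0,0],[0,0,0],[0,0,0],[0,0,0],[0,0,0],[0,0,0]],"linear":[[0.08,-0.03,0.02],[0,0,0],[0,0,0],[0,0,0],[0,0,0],[0,0,0],[0,0,0],[0,0,0]],"grip":[60,40,15,15,15,15,15,15]}' 90
python3 -c "
from h import *
show()"
python3 -m crank '{"turn":[[0,0,0],[0,0,0],[0,0,0],[0,0,0],[0,0,0],[0,0,0],[0,0,0]],"linear":[[-0.3,0,0],[-0.7,0,0],[-1,0,0],[-1,0,0],[-1,0,0],[-0.5,0,0],[0,0,0]],"grip":[15,15,15,15,15,15,15]}'
python3 -c "
from h import *
show();snap('side','s3');snap('wrist','w3')"
```

```text
time_s: 7.55
eef_pos: [0.4733, -0.0183, 0.0028]
orientation: [-0.699, -0.106, 0.7, -0.106]
wrist_force: [-0.8, -0.4, 6.0]
grip_width: 0.0203
t 7.55 p [ 0.4733 -0.0183  0.0028] F [-0.8 -0.4  6. ] g 20.3 q [-0.06  0.62  2.06 -0.    0.47  1.21]
[[-0.0014, 0.2966, -0.955], [-0.0005, -0.955, -0.2966], [-1.0, 0.0001, 0.0015]] yaw(y) -72.75
time_s: 8.43
eef_pos: [0.4739, -0.0183, 0.1382]
orientation: [0.699, 0.106, -0.699, 0.106]
wrist_force: [-0.1, 0.4, -0.8]
grip_width: 0.0201
t 8.43 p [ 0.4739 -0.0183  0.1382] F [-0.1  0.4 -0.8] g 20.1 q [-0.06  0.35  2.02 -0.    0.77  1.21]
[[0.0005, 0.2966, -0.955], [-0.0007, -0.955, -0.2966], [-1.0, 0.0008, -0.0002]] yaw(y) -72.75
```

View pics/s3.png

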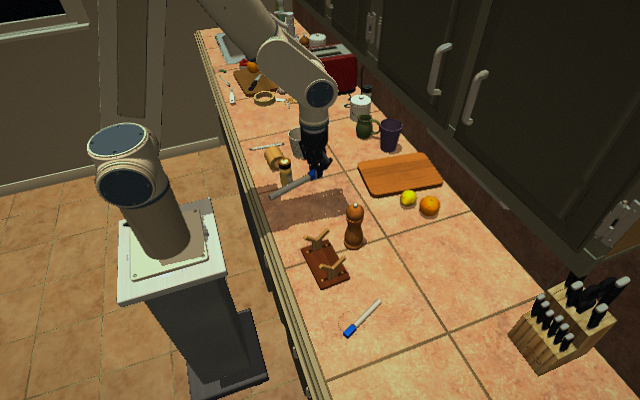

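View pics/w3.png

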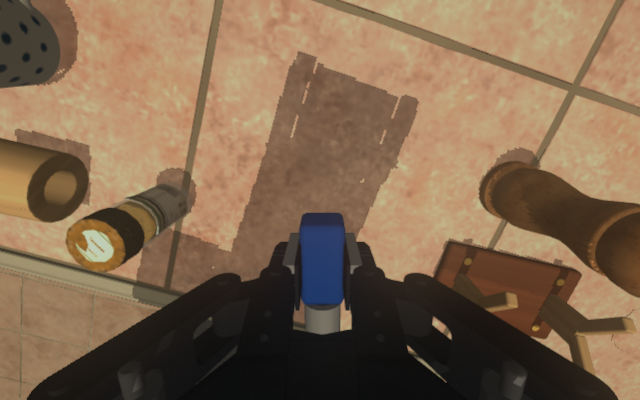

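```bash
python3 -c "
from h import *
to([0.405,0.13,0.28],-72.75)"
```

```text
t 8.53 p [ 0.4728 -0.0182  0.1367] F [ 0.2 -0.3 -1.3] g 20.1 q [-0.06  0.35  2.02 -0.    0.77  1.21]
[[-0.0028, 0.2965, -0.955], [-0.0004, -0.955, -0.2965], [-1.0, -0.0004, 0.0028]] yaw(y) -72.75
turn [-0.     0.016  0.002] shift(final axes) [-4.775 -5.388  0.693] shift(now axes) [-4.771 -5.39   0.706]
```

```bash
python3 -m crank '{"turn":[[0,0,0],[0,0,0],[0,0,0],[0,0,0],[0,0,0],[0,0,0],[0,0,0],[0,0,0],[0,0,0],[0,0,0]],"linear":[[-0.8,0,0],[-1,-0.4,0],[-1,-0.8,0.1],[-1,-0.9,0.2],[-0.8,-1,0.2],[-0.2,-1,0.2],[0,-0.9,0],[0,-0.4,0],[0,0,0],[0,0,0]],"grip":[15,15,15,15,15,15,15,15,15,15]}'
python3 -m crank '{"turn":[[-0.6,0,0],[-1,0,0],[-1,0,0],[-1,0,0],[-1,0,0],[-1,0,0],[-1,0,0],[-0.67,0,0],[0,0,0],[0,0,0]],"linear":[[0,0,0],[0,0,0],[0,0,0],[0,0,0],[0,0,0],[0,0,0],[0,0,0],[0,0,0],[0,0,0],[0,0,0]],"grip":[15,15,15,15,15,15,15,15,15,15]}'
python3 -c "
from h import *
show();snap('wrist','w4');print(cam('wrist'))"
```

```text
time_s: 9.78
eef_pos: [0.4056, 0.1297, 0.281]
orientation: [-0.698, -0.106, 0.7, -0.106]
wrist_force: [0.0, -0.2, -0.3]
grip_width: 0.0202
time_s: 11.02
eef_pos: [0.4056, 0.1299, 0.2813]
orientation: [-0.5, -0.499, 0.502, -0.499]
wrist_force: [-0.5, 0.4, -0.4]
grip_width: 0.0199
t 11.03 p [0.4056 0.1299 0.2813] F [-0.5  0.4 -0.4] g 19.9 q [ 0.28  0.06  1.99 -0.    1.09  0.29]
[[-0.0019, 1.0, -0.0039], [-0.0006, -0.0039, -1.0], [-1.0, -0.0019, 0.0006]] yaw(y) -0.22
(array([[286.37018728,   0.        , 321.89833712],
       [  0.        , 286.37018728, 196.13557341],
       [  0.        ,   0.        ,   1.        ]]), -0.0007231946369975186, array([[ 0.99999104, -0.00324791, -0.0027142 ],
       [-0.00387704, -0.96014805, -0.279465  ],
       [-0.00169836,  0.27947302, -0.96015204]]), array([0.40594583, 0.20160239, 0.4238171 ]))
```

View pics/w4.png

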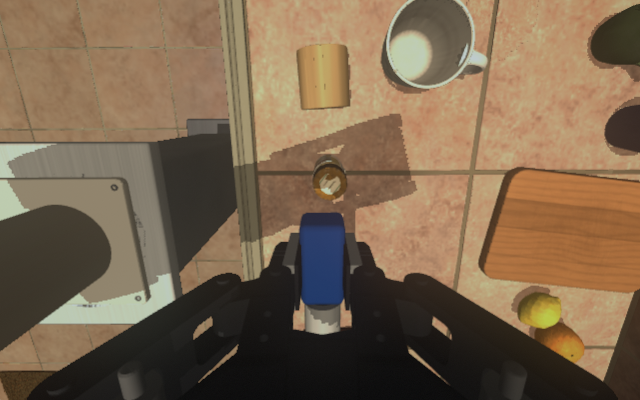

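The roller at (298–350,43–109) is nearly parallel to world y, and the jar is at (330,181).

```bash
cat > rol.py <<'E'
from h import *
def rol(c,im,x0,x1,y0,y1,lo=(10,90,90),hi=(30,255,255)):
    sub=im[y0:y1,x0:x1]; hsv=cv2.cvtColor(sub,cv2.COLOR_BGR2HSV)
    m=cv2.inRange(hsv,lo,hi); n,l,s,ce=cv2.connectedComponentsWithStats(m)
    i=1+np.argmax(s[1:,4]); print("blob",s[i]); cv2.imwrite("pics/m.png",cv2.resize((l==i).astype(np.uint8)*255,None,fx=5,fy=5))
    ys,xs=np.where(l==i); L=[];Rr=[]
    for r in np.unique(ys):
        q=xs[ys==r]; L.append((q.min()+x0-.5+.0,r+y0)); Rr.append((q.max()+x0+.5,r+y0))
    return np.array(L),np.array(Rr)
E
python3 - <<'E'
from rol import *
im=cv2.imread("pics/w4.png"); c=cam("wrist")
print(cv2.cvtColor(im,cv2.COLOR_BGR2HSV)[[75,75,75,75],[310,325,340,280]])
L,R=rol(c,im,280,370,25,125)
k=slice(8,-8)
for nm,e in (("L",L[k]),("R",R[k])):
    X=onz(c,e,.034); p=np.polyfit(X[:,1],X[:,0],1); print(nm,"slope",p,"x at y=.235",np.polyval(p,.235),"resid",np.std(np.polyval(p,X[:,1])-X[:,0]))
M=(L+R)/2
print("end far",onz(c,[M[0]-[0,.5]],.06),onz(c,[M[0]-[0,.5]],.03),"near",onz(c,[M[-1]+[0,.5]],.06),onz(c,[M[-1]+[0,.5]],.03),M[0],M[-1])
E
```

```text
[[ 17 134 187]
 [ 21 121 192]
 [ 17 132 159]
 [ 20  85 191]]
blob [   0    0   90  100 6599]
L slope [-0.25578125  0.4317886 ] x at y=.235 0.37168000723519934 resid 0.004076007460687372
R slope [-0.02557059  0.47131136] x at y=.235 0.4653022740978516 resid 0.002502379746018019
end far [[0.40863005 0.29713284 0.06      ]] [[0.40885139 0.30501018 0.03      ]] near [[0.4189662  0.18767919 0.06      ]] [[0.42003985 0.1865311  0.03      ]] [324.5  25. ] [333. 124.]
```

View pics/m.png

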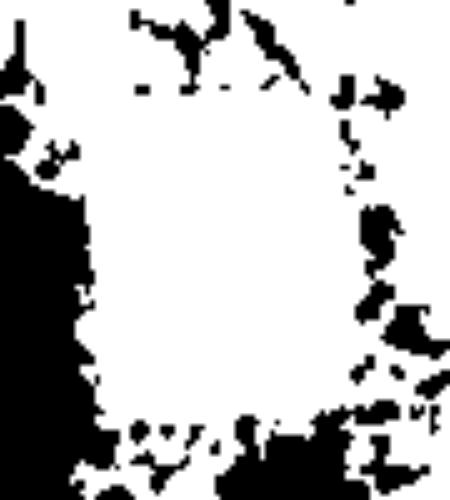

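Run:
```python
from rol import *
im=cv2.imread("pics/w4.png")
cv2.imwrite("pics/w4z.png",cv2.resize(im[30:120,280:370],None,fx=6,fy=6,interpolation=cv2.INTER_CUBIC))
h=cv2.cvtColor(im,cv2.COLOR_BGR2HSV); l=cv2.cvtColor(im,cv2.COLOR_BGR2LAB)
for r in (55,75,95): print(h[r,285:365:5].tolist()); print(l[r,285:365:5].tolist())
```

```text
[[17, 92, 191], [18, 88, 191], [19, 88, 191], [17, 132, 153], [17, 135, 179], [17, 134, 184], [18, 128, 191], [24, 113, 192], [21, 120, 192], [19, 127, 191], [17, 134, 189], [17, 134, 152], [17, 130, 118], [19, 88, 191], [14, 104, 191], [13, 108, 191]]
[[174, 133, 153], [176, 132, 152], [177, 131, 153], [133, 136, 157], [153, 138, 162], [157, 138, 163], [168, 134, 164], [183, 124, 165], [176, 129, 165], [169, 133, 164], [162, 137, 164], [132, 136, 158], [104, 135, 151], [177, 131, 153], [165, 139, 153], [163, 140, 154]]
[[20, 84, 192], [21, 84, 192], [23, 76, 192], [17, 131, 136], [16, 133, 182], [17, 134, 187], [17, 131, 191], [24, 113, 192], [21, 121, 192], [19, 125, 192], [17, 134, 189], [17, 132, 159], [17, 131, 127], [15, 102, 170], [19, 86, 192], [16, 96, 191]]
[[181, 129, 152], [182, 128, 153], [186, 126, 152], [119, 135, 155], [155, 138, 162], [160, 138, 163], [165, 136, 164], [182, 125, 165], [175, 130, 164], [171, 132, 164], [161, 138, 163], [138, 136, 158], [111, 135, 153], [151, 136, 151], [179, 131, 152], [171, 135, 153]]
[[23, 78, 192], [27, 69, 192], [20, 84, 192], [17, 115, 133], [17, 133, 173], [17, 133, 188], [17, 134, 190], [21, 120, 192], [21, 120, 192], [19, 126, 192], [17, 133, 188], [17, 132, 164], [17, 129, 132], [14, 107, 126], [16, 94, 192], [18, 93, 192]]
[[186, 126, 153], [191, 123, 152], [181, 129, 153], [120, 133, 151], [149, 137, 161], [160, 138, 163], [162, 138, 164], [176, 130, 164], [176, 129, 165], [170, 133, 164], [161, 137, 163], [142, 137, 159], [116, 135, 154], [111, 136, 146], [173, 134, 153], [175, 133, 153]]
```

View pics/w4z.png

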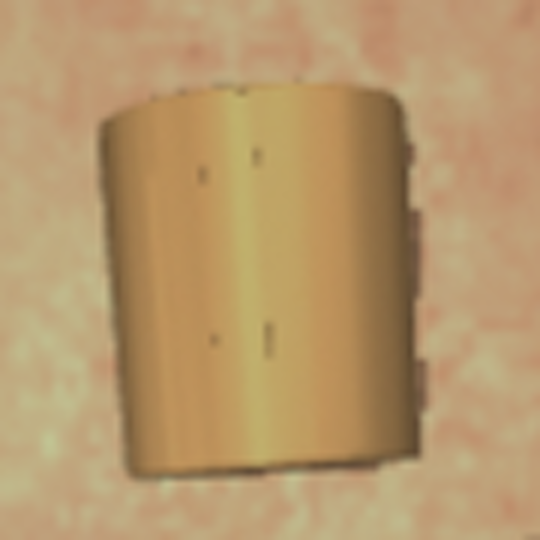

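Run:
```python
from rol import *
im=cv2.imread("pics/w4.png"); 
from h import *
# use pose from capture (arm still)
c=cam("wrist")
L,R=rol(c,im,292,356,38,112,(10,111,90),(30,255,255))
k=slice(14,-10)
r=[]
for nm,e in (("L",L[k]),("R",R[k])):
    X=onz(c,e,.034); p=np.polyfit(X[:,1],X[:,0],1); print(nm,"slope",p[0],"deg",np.degrees(np.arctan(p[0])),"x at y=.235",np.polyval(p,.235),"resid",np.std(np.polyval(p,X[:,1])-X[:,0])); r.append(np.polyval(p,.235))
print("mid",np.mean(r),"width",r[1]-r[0])
for v in (L[0],L[-1],R[0],R[-1],(L[0]+R[0])/2,(L[-1]+R[-1])/2): print(v)
uv=[(321.5,44.2),(324.5,108.8)]
print(onz(c,uv,.062),onz(c,uv,.032))
# jar and pen
print("jar top",onz(c,[(330,181)],.105))
```

```text
blob [   5    5   53   66 3146]
L slope -0.06650400901644836 deg -3.8047963744937285 x at y=.235 0.3763279883204735 resid 0.00047785558529833845
R slope -0.06151167697016102 deg -3.519924521431523 x at y=.235 0.43961903446651485 resid 0.0004587013905518546
mid 0.40797351139349414 width 0.06329104614604136
[335.5  43. ]
[301.5 108. ]
[336.5  43. ]
[323.5 108. ]
[336.  43.]
[312.5 108. ]
[[0.40516834 0.27669652 0.062     ]
 [0.4084938  0.20621942 0.062     ]] [[0.40510388 0.28292294 0.032     ]
 [0.40870506 0.20660224 0.032     ]]
jar top [[0.41436552 0.12677538 0.105     ]]
```

View pics/m.png

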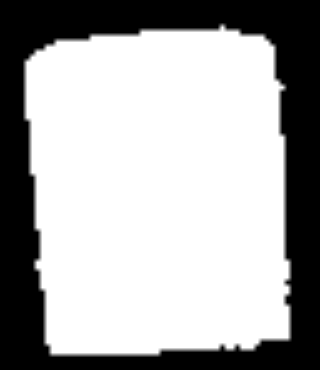

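Run:
```python
from h import *
o={"eef_pos":[.4309,-.0136,.2493],"orientation":[-0.7,-0.102,0.7,-0.102]}
R=np.array([[-0.0003, 0.2856, -0.9584], [0.0001, -0.9584, -0.2856], [-1.0, -0.0002, 0.0003]])
o["orientation"]=Ro.from_matrix(R).as_quat()
c=cam("wrist",o)
print("pred hole",proj(c,[[.4098,.2066,.032]]),"seen ~ (146,137)", onz(c,[(146,137)],.032))
print("top: ",proj(cam("top"),[[.4098,.2066,.032],[.4076,.2415,.064],[.405,.2765,.064]]))
# stand forks: valley bottoms in w1
v=np.array([(180,237),(456,297)])/3.6+[400,160]
print("valley uv",v,onz(c,v,.056))
t=np.array([(257,168),(183,358),(563,240),(475,420)])/3.6+[400,160]
print("tops",onz(c,t,.087))
b=np.array([(115,72),(474,158),(388,352),(46,274)])/3.6+[400,160]
B=onz(c,b,.012);print("board",B,B.mean(0))
```

```text
pred hole [[146.30546235 137.40829115]] seen ~ (146,137) [[0.41019157 0.20702168 0.032     ]]
top:  [[222.1846421  213.49267772]
 [207.85326297 212.50484889]
 [195.76972224 213.02546601]]
valley uv [[450.         225.83333333]
 [526.66666667 242.5       ]] [[ 0.41453457 -0.18652553  0.056     ]
 [ 0.4213719  -0.29004108  0.056     ]]
tops [[ 0.45048733 -0.1823066   0.087     ]
 [ 0.38319795 -0.18691237  0.087     ]
 [ 0.45612638 -0.28581156  0.087     ]
 [ 0.38974715 -0.29021908  0.087     ]]
board [[ 0.45813729 -0.16129378  0.012     ]
 [ 0.46610077 -0.30764735  0.012     ]
 [ 0.38102191 -0.31398655  0.012     ]
 [ 0.37347307 -0.16693933  0.012     ]] [ 0.41968326 -0.23746675  0.012     ]
```

Checks agree. The hole centre predicted into the first wrist image lands within 0.5 px of where it appears. The roller measures 70 mm long, centred at (0.4076, 0.2415), and its axis is turned 3.7° from y. Next I'll go to the pen side, above the entry line.

```bash
python3 -m crank '{"turn":[[-0.39,0,0],[0,0,0],[0,0,0],[0,0,0],[0,0,0],[0,0,0],[0,0,0],[0,0,0],[0,0,0],[0,0,0]],"linear":[[0,0,0],[0,0,-0.5],[0,0,-1],[0,0,-1],[0,0,-1],[0,0,-1],[0,0,-1],[0,0,-1],[0,0,-1],[0,0,-1]],"grip":[15,15,15,15,15,15,15,15,15,15]}'
python3 -m crank '{"turn":[[0,0,0],[0,0,0],[0,0,0],[0,0,0],[0,0,0],[0,0,0],[0,0,0],[0,0,0],[0,0,0],[0,0,0]],"linear":[[0,0,-1],[0,0,-1],[0.5,0,-0.5],[1,0,0],[1,0,0],[1,0,0],[1,0,0],[0.5,0,0],[0,0,0],[0,0,0]],"grip":[15,15,15,15,15,15,15,15,15,15]}'
python3 -c "
from h import *
to([.394,.4531,.0228],3.67)
snap('side','s5');snap('wrist','w5');snap('top','t5')"
```

```text
time_s: 12.32
eef_pos: [0.3877, 0.3867, 0.2812]
orientation: [0.483, 0.516, -0.484, 0.516]
wrist_force: [0.2, 0.2, -0.3]
grip_width: 0.02
time_s: 13.58
eef_pos: [0.3835, 0.46, 0.1322]
orientation: [0.483, 0.517, -0.483, 0.516]
wrist_force: [0.3, -0.5, -0.4]
grip_width: 0.02
t 13.57 p [0.3835 0.46   0.1322] F [ 0.3 -0.5 -0.4] g 20.0 q [0.86 0.51 1.75 0.   0.88 0.79]
[[-0.0007, 0.9978, 0.067], [0.0006, 0.067, -0.9978], [-1.0, -0.0007, -0.0006]] yaw(y) 3.84
turn [ 0.017 -0.004  0.004] shift(final axes) [3.646 0.334 0.253] shift(now axes) [3.646 0.336 0.256]
```

View pics/w5.png

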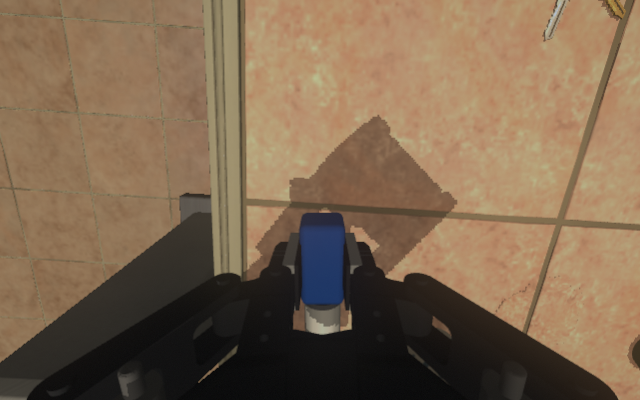

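View pics/s5.png

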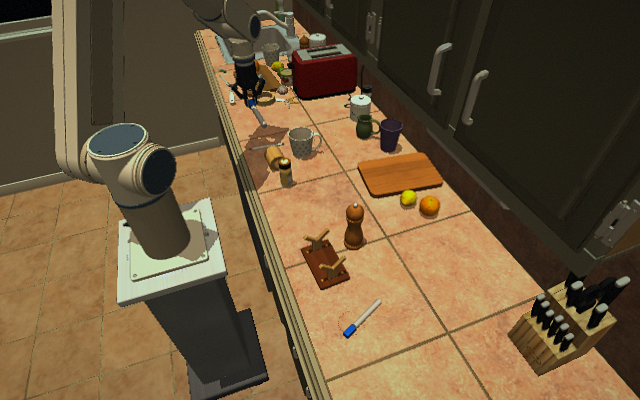

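```bash
python3 -m crank '{"turn":[[0.017,0,0],[0,0,0],[0,0,0],[0,0,0],[0,0,0],[0,0,0],[0,0,0]],"linear":[[0.3,0.33,0],[1,0,0],[1,0,0],[0.8,0,0],[0.5,0,0],[0,0,0],[0,0,0]],"grip":[15,15,15,15,15,15,15]}'
python3 - <<'E'
from h import *
to([.394,.4531,.0228],3.67)
for n in("side","top"):
    c,im=snap(n,n+'6')
    o=status.get_obs(); R=Ro.from_quat(o["orientation"]).as_matrix(); p=o["eef_pos"]
    h=p-R[:,0]*.0082; tip=h+R[:,2]*.162; sh=h+R[:,2]*.022
    face=np.array([.4076-.064*.035,.2765,.032])
    P=proj(c,[h,sh,tip,face,face-[0,0,.016],face+[0,0,.016]]); print(n,"h,sh,tip,face,lo,hi",P.round(1).tolist())
    u,v=P.mean(0).astype(int); x0=max(u-60,0);y0=max(v-45,0)
    z=cv2.resize(im[y0:y0+90,x0:x0+120],None,fx=6,fy=6,interpolation=cv2.INTER_CUBIC)
    for a in P[[1,2,3]]:
        cv2.circle(z,tuple(((a-[x0,y0]+.5)*6).astype(int)),3,(0,255,0),1)
    cv2.imwrite(f"pics/{n}6z.png",z)
E
```

```text
time_s: 14.6
eef_pos: [0.3934, 0.4606, 0.024]
orientation: [0.484, 0.516, -0.484, 0.515]
wrist_force: [-0.1, 0.0, 0.1]
grip_width: 0.0205
t 14.6 p [0.3934 0.4606 0.024 ] F [-0.1  0.   0.1] g 20.5 q [0.84 0.69 1.77 0.   0.69 0.78]
[[-0.0008, 0.9979, 0.0642], [0.0004, 0.0642, -0.9979], [-1.0, -0.0008, -0.0005]] yaw(y) 3.68
turn [ 0.001 -0.003  0.004] shift(final axes) [0.041 0.005 0.25 ] shift(now axes) [0.041 0.005 0.25 ]
side h,sh,tip,face,lo,hi [[257.1, 126.6], [258.7, 129.4], [269.8, 148.7], [271.7, 152.1], [272.2, 155.5], [271.3, 148.7]]
top h,sh,tip,face,lo,hi [[137.4, 216.3], [144.6, 216.0], [191.0, 214.5], [198.6, 214.3], [200.0, 214.9], [197.2, 213.6]]
```

View pics/side6z.png

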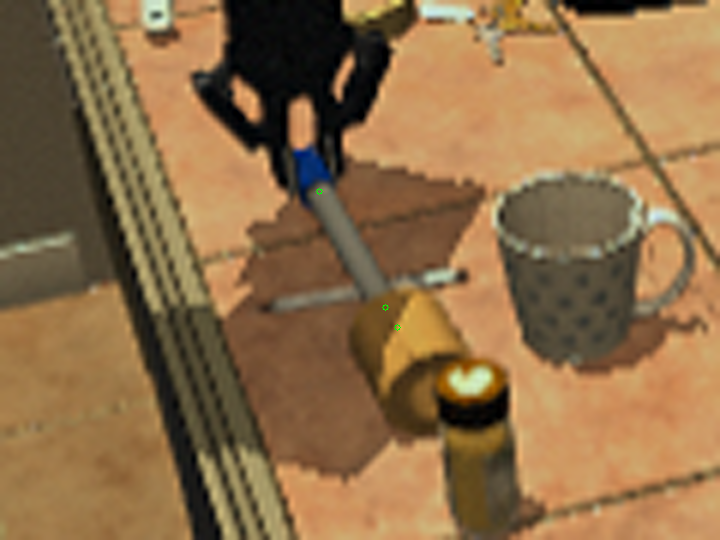

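View pics/top6z.png

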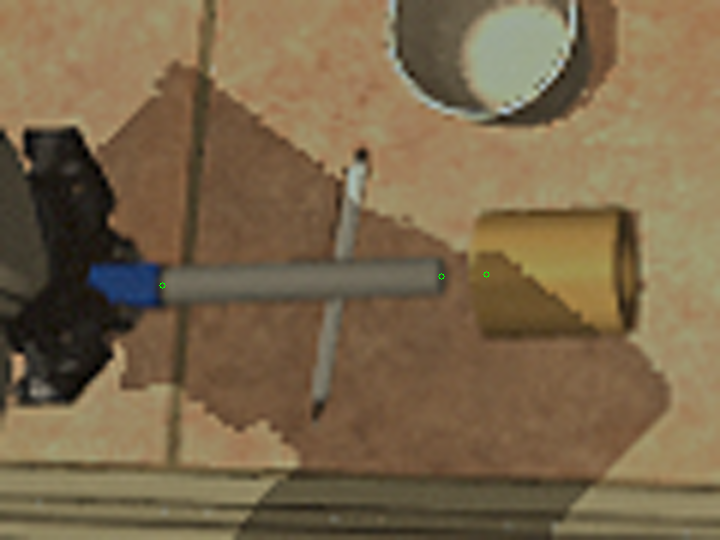

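The axle and hole line up in both views: the top crop shows the tip at row 277 and the roller mid-line at 273, and the side view matches the prediction. Now I'll insert it.

```bash
python3 -m crank '{"turn":[[0,0,0],[0,0,0],[0,0,0],[0,0,0],[0,0,0],[0,0,0],[0,0,0]],"linear":[[0.03,0,0.2],[0,0,0.4],[0,0,0.4],[0,0,0.4],[0,0,0.4],[0,0,0.2],[0,0,0]],"grip":[15,15,15,15,15,15,15]}'
python3 -c "
from h import *
to([.4076-.064*.0868,.2415+.0868,.0228],3.67); snap('top','t7'); im=snap('side','s7')[1]
cv2.imwrite('pics/s7z.png',cv2.resize(im[100:200,210:330],None,fx=6,fy=6,interpolation=cv2.INTER_CUBIC))"
```

```text
time_s: 15.58
eef_pos: [0.3967, 0.3998, 0.0224]
orientation: [0.483, 0.516, -0.484, 0.515]
wrist_force: [-0.2, -0.2, -1.7]
grip_width: 0.0201
t 15.57 p [0.3967 0.3998 0.0224] F [-0.2 -0.2 -1.7] g 20.1 q [0.77 0.65 1.86 0.   0.63 0.7 ]
[[-0.0018, 0.998, 0.0636], [-0.0006, 0.0636, -0.998], [-1.0, -0.0018, 0.0005]] yaw(y) 3.65
turn [-0.002  0.003  0.011] shift(final axes) [-0.012  0.025  2.389] shift(now axes) [-0.011  0.026  2.389]
```

View pics/s7z.png

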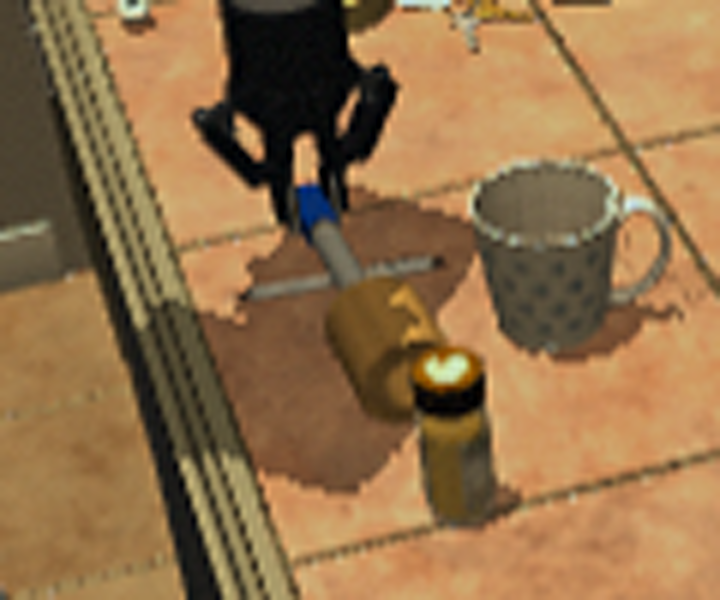

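The tip is inside the hole and the wrist reads no real force. I'll push on.

```bash
python3 -m crank '{"turn":[[0,0,0],[0,0,0],[0,0,0],[0,0,0],[0,0,0],[0,0,0],[0,0,0],[0,0,0],[0,0,0]],"linear":[[0,0.02,0.2],[0,0,0.4],[0,0,0.4],[0,0,0.4],[0,0,0.4],[0,0,0.4],[0,0,0.19],[0,0,0],[0,0,0]],"grip":[15,15,15,15,15,15,15,15,15]}'
python3 -c "
from h import *
to([.4076-.064*.0868,.2415+.0868,.0228],3.67); im=snap('top','t8')[1];cv2.imwrite('pics/t8z.png',cv2.resize(im[170:260,150:270],None,fx=6,fy=6,interpolation=cv2.INTER_CUBIC)); im=snap('side','s8')[1]
cv2.imwrite('pics/s8z.png',cv2.resize(im[100:200,210:330],None,fx=6,fy=6,interpolation=cv2.INTER_CUBIC))"
```

```text
time_s: 16.8
eef_pos: [0.4021, 0.329, 0.0225]
orientation: [0.483, 0.516, -0.484, 0.516]
wrist_force: [0.7, -0.1, -0.7]
grip_width: 0.0202
t 16.8 p [0.4021 0.329  0.0225] F [ 0.7 -0.1 -0.7] g 20.2 q [0.66 0.61 1.96 0.   0.57 0.6 ]
[[-0.0013, 0.9979, 0.0643], [-0.0002, 0.0643, -0.9979], [-1.0, -0.0013, 0.0001]] yaw(y) 3.68
turn [0.001 0.001 0.007] shift(final axes) [-0.009 -0.002  0.024] shift(now axes) [-0.009 -0.002  0.024]
```

View pics/s8z.png

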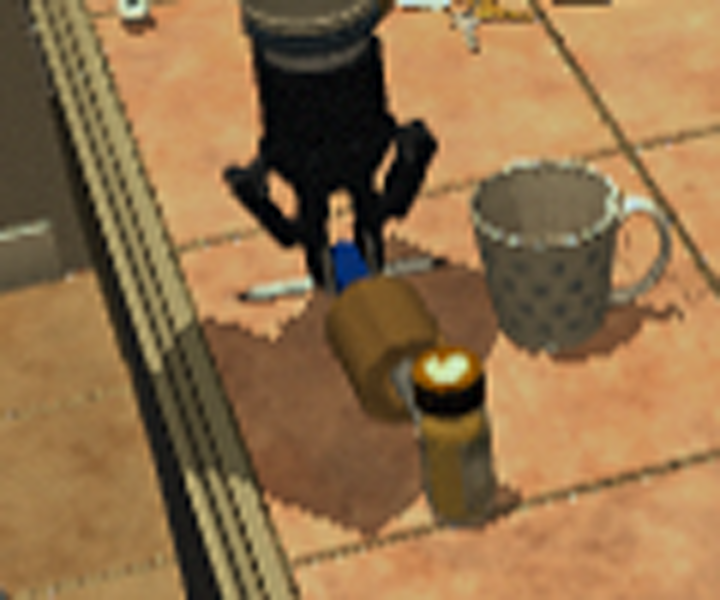

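View pics/t8z.png

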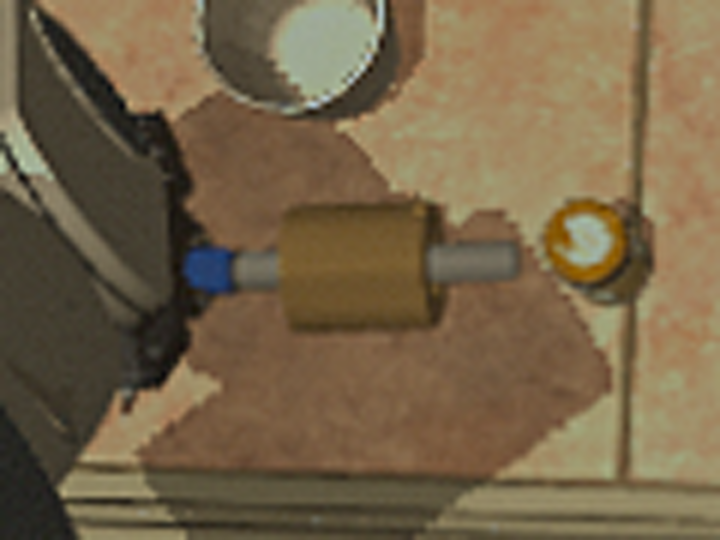

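The shaft is through and shows at both ends of the roller, clear of the jar. Now a gentle lift.

```bash
python3 -m crank '{"turn":[[0,0,0],[0,0,0],[0,0,0],[0,0,0],[0,0,0],[0,0,0],[0,0,0],[0,0,0],[0,0,0],[0,0,0]],"linear":[[0,0,0],[-0.1,0,0],[-0.15,0,0],[-0.15,0,0],[-0.2,0,0],[-0.3,0,0],[-0.4,0,0],[-0.5,0,0],[-0.6,0,0],[-0.6,0,0]],"grip":[15,15,15,15,15,15,15,15,15,15]}' 115
python3 -m crank '{"turn":[[0,0,0],[0,0,0],[0,0,0],[0,0,0],[0,0,0],[0,0,0],[0,0,0],[0,0,0]],"linear":[[-0.6,0,0],[-0.6,0,0],[-0.6,0,0],[-0.6,0,0],[-0.5,0,0],[-0.3,0,0],[-0.15,0,0],[0,0,0]],"grip":[15,15,15,15,15,15,15,15]}'
python3 -c "
from h import *
show(); im=snap('top','t9')[1];cv2.imwrite('pics/t9z.png',cv2.resize(im[170:260,150:270],None,fx=6,fy=6,interpolation=cv2.INTER_CUBIC)); im=snap('side','s9')[1]
cv2.imwrite('pics/s9z.png',cv2.resize(im[60:160,210:330],None,fx=6,fy=6,interpolation=cv2.INTER_CUBIC))"
```

```text
time_s: 18.15
eef_pos: [0.4021, 0.3288, 0.1139]
orientation: [0.483, 0.516, -0.484, 0.516]
wrist_force: [-0.3, 0.2, -1.4]
grip_width: 0.0193
time_s: 19.15
eef_pos: [0.4021, 0.3288, 0.213]
orientation: [0.483, 0.516, -0.484, 0.516]
wrist_force: [-0.6, -0.5, -1.9]
grip_width: 0.0191
t 19.15 p [0.4021 0.3288 0.213 ] F [-0.6 -0.5 -1.9] g 19.1 q [0.66 0.29 1.88 0.   0.97 0.6 ]
[[-0.0017, 0.9979, 0.0642], [-0.0005, 0.0642, -0.9979], [-1.0, -0.0017, 0.0004]] yaw(y) 3.68
```

View pics/s9z.png

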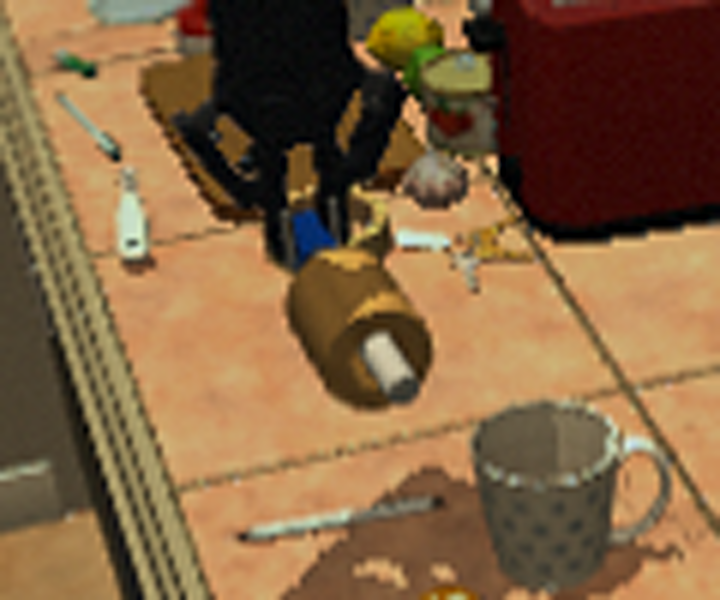

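View pics/t9z.png

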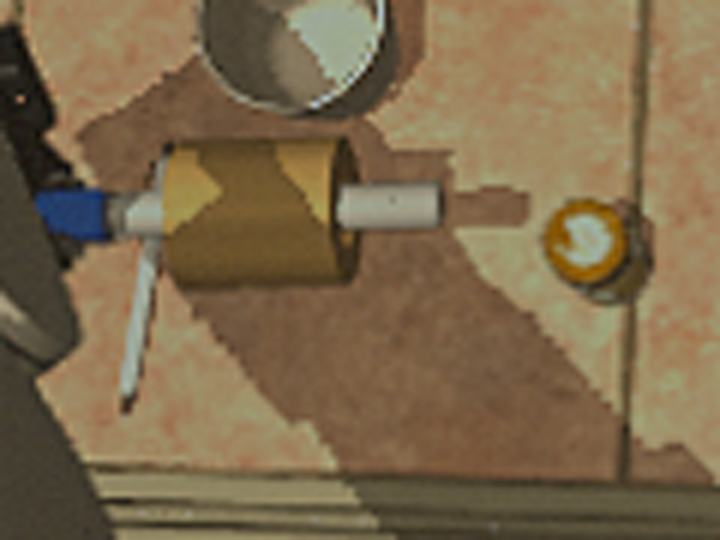

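The roller hangs on the axle; in the top crop it spans columns 165–345, with the tip at 440. I'll check for droop and refine the stand pose.

Run:
```python
from h import *
o=status.get_obs(); R=Ro.from_quat(o["orientation"]).as_matrix(); p=o["eef_pos"]
h=p-R[:,0]*.0082; tip=h+R[:,2]*.162
for n,f in(("side","s9z"),("top","t9z")):
    P=proj(cam(n),[h,h+R[:,2]*.022,tip,tip-[0,0,.01],tip+[0,0,.01]])
    off=np.array([210,60]) if n=="side" else np.array([150,170])
    print(n,((P-off+.5)*6).round().tolist())
# stand from top view
im=cv2.imread("pics/t9.png"); cv2.imwrite("pics/t9s.png",cv2.resize(im[180:250,330:420],None,fx=8,fy=8,interpolation=cv2.INTER_CUBIC))
```

```text
side [[310.0, 244.0], [321.0, 262.0], [402.0, 387.0], [404.0, 403.0], [400.0, 371.0]]
top [[58.0, 218.0], [109.0, 216.0], [440.0, 205.0], [444.0, 209.0], [435.0, 202.0]]
```

View pics/t9s.png

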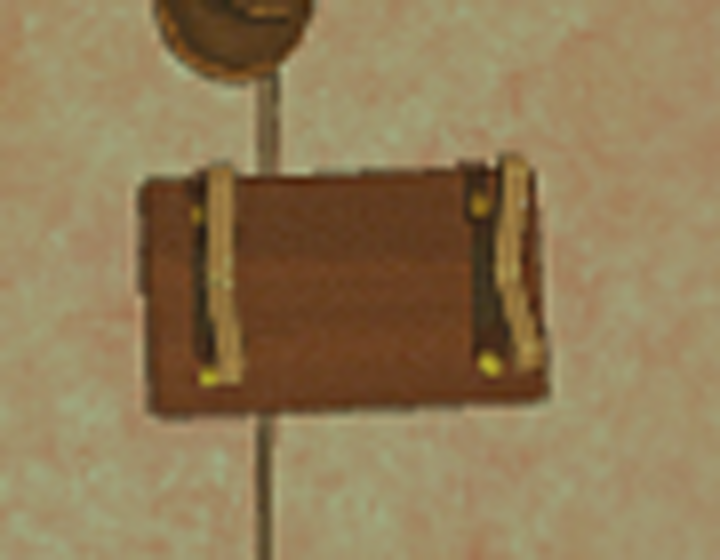

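The side view puts the tip at (404,387), as predicted, so the axle is level. Next is the stand from the top view.

Run:
```python
from h import *
c=cam("top")
f=lambda a:np.array(a,float)/8+[330-.5,180-.5]
b=onz(c,f([(143,181),(536,168),(547,398),(152,415)]),.012);print("board",b,b.mean(0),"slope",(b[0]-b[1])[0]/(b[0]-b[1])[1],(b[3]-b[2])[0]/(b[3]-b[2])[1],np.linalg.norm(b[0]-b[1]),np.linalg.norm(b[0]-b[3]))
t=onz(c,f([(222,166),(232,380),(513,159),(530,365)]),.087);print("tops",t,t.mean(0))
print("valley",onz(c,f([(222,283),(508,268)]),.056))
```

```text
board [[ 0.45771651 -0.16294725  0.012     ]
 [ 0.46708738 -0.31176236  0.012     ]
 [ 0.38011423 -0.31587567  0.012     ]
 [ 0.36983584 -0.1677729   0.012     ]] [ 0.41868849 -0.23958955  0.012     ] slope -0.06296986222858719 -0.06940043691101518 0.14910985275667887 0.08801306767342279
tops [[ 0.45238704 -0.18453035  0.087     ]
 [ 0.37656361 -0.18904794  0.087     ]
 [ 0.45799784 -0.28835162  0.087     ]
 [ 0.38468154 -0.29441937  0.087     ]] [ 0.4179075  -0.23908732  0.087     ]
valley [[ 0.4145486  -0.18843106  0.056     ]
 [ 0.42296072 -0.292558    0.056     ]]
```

```bash
python3 -m crank '{"turn":[[0,0,0],[0,0,0],[0,0,0],[0,0,0],[0,0,0],[0,0,0],[0,0,0],[0,0,0],[0,0,0],[0,0,0]],"linear":[[0,0,0.15],[0,0,0.3],[0,0,0.45],[0,0,0.6],[0,0,0.7],[0,0,0.7],[0,0,0.7],[0,0,0.7],[0,0,0.7],[0,0,0.7]],"grip":[15,15,15,15,15,15,15,15,15,15]}'
python3 -m crank '{"turn":[[0,0,0],[0,0,0],[0,0,0],[0,0,0],[0,0,0],[0,0,0],[0,0,0],[0,0,0],[0,0,0],[0,0,0]],"linear":[[0,-0.1,0.7],[0,-0.1,0.7],[0,-0.1,0.7],[0,-0.1,0.7],[0,-0.1,0.7],[0,-0.1,0.7],[0,0,0.7],[0,0,0.7],[0,0,0.7],[0,0,0.7]],"grip":[15,15,15,15,15,15,15,15,15,15]}'
python3 -m crank '{"turn":[[0,0,0],[0,0,0],[0,0,0],[0,0,0],[0,0,0],[0,0,0],[0,0,0],[0,0,0]],"linear":[[0,0,0.7],[0,0,0.7],[0,0,0.6],[0,0,0.45],[0,0,0.3],[0,0,0.15],[0,0,0],[0,0,0]],"grip":[15,15,15,15,15,15,15,15]}'
python3 -c "
from h import *
to([.4132,-.1502,.15],3.6)"
```

```text
time_s: 20.5
eef_pos: [0.4129, 0.1565, 0.2131]
orientation: [0.483, 0.516, -0.484, 0.515]
wrist_force: [0.0, -0.9, -1.4]
grip_width: 0.0196
time_s: 21.75
eef_pos: [0.4079, -0.054, 0.2132]
orientation: [0.483, 0.516, -0.484, 0.515]
wrist_force: [1.6, 0.2, -2.2]
grip_width: 0.0197
time_s: 22.75
eef_pos: [0.4142, -0.139, 0.2131]
orientation: [0.483, 0.516, -0.484, 0.516]
wrist_force: [0.5, 0.8, -1.5]
grip_width: 0.0191
t 22.75 p [ 0.4142 -0.139   0.2131] F [ 0.5  0.8 -1.5] g 19.1 q [-0.35  0.17  2.04 -0.    0.93 -0.41]
[[-0.0019, 0.9979, 0.0647], [-0.0004, 0.0647, -0.9979], [-1.0, -0.0019, 0.0002]] yaw(y) 3.71
turn [0.011 0.001 0.011] shift(final axes) [ 2.104 -0.055  0.369] shift(now axes) [ 2.104 -0.052  0.369]
```

```bash
python3 -m crank '{"turn":[[0,0,0],[0,0,0],[0,0,0],[0,0,0],[0,0,0],[0,0,0],[0,0,0],[0,0,0]],"linear":[[0,-0.05,0.18],[0.2,0,0.18],[0.4,0,0],[0.5,0,0],[0.5,0,0],[0.3,0,0],[0.2,0,0],[0,0,0]],"grip":[15,15,15,15,15,15,15,15]}'
python3 - <<'E'
from h import *
to([.4132,-.1502,.0618],3.6)
o=status.get_obs(); R=Ro.from_quat(o["orientation"]).as_matrix(); p=o["eef_pos"]
h=p-R[:,0]*.0082; sh=h+R[:,2]*.022; tip=h+R[:,2]*.162
for n,x0,y0,w,hh,s in(("side",270,190,120,110,5),("top",320,170,110,90,6)):
    c,im=snap(n,n+"10"); z=cv2.resize(im[y0:y0+hh,x0:x0+w],None,fx=s,fy=s,interpolation=cv2.INTER_CUBIC)
    for a in proj(c,[sh,tip]): cv2.circle(z,tuple(((a-[x0,y0]+.5)*s).astype(int)),3,(0,255,0),1)
    cv2.imwrite(f"pics/{n}10z.png",z)
E
```

```text
time_s: 23.75
eef_pos: [0.4132, -0.1502, 0.1498]
orientation: [0.483, 0.516, -0.484, 0.515]
wrist_force: [-0.4, 0.3, -1.3]
grip_width: 0.0196
t 23.75 p [ 0.4132 -0.1502  0.1498] F [-0.4  0.3 -1.3] g 19.6 q [-0.37  0.28  2.09 -0.    0.77 -0.44]
[[-0.0025, 0.9979, 0.0643], [-0.0002, 0.0643, -0.9979], [-1.0, -0.0025, 0.0001]] yaw(y) 3.69
turn [0.009 0.    0.014] shift(final axes) [2.933e+00 1.000e-03 1.000e-03] shift(now axes) [2.933e+00 9.000e-03 1.000e-03]
```

View pics/side10z.png

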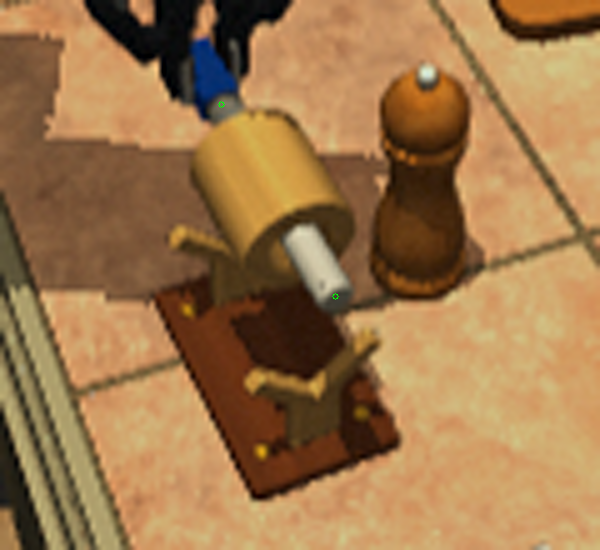

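View pics/top10z.png

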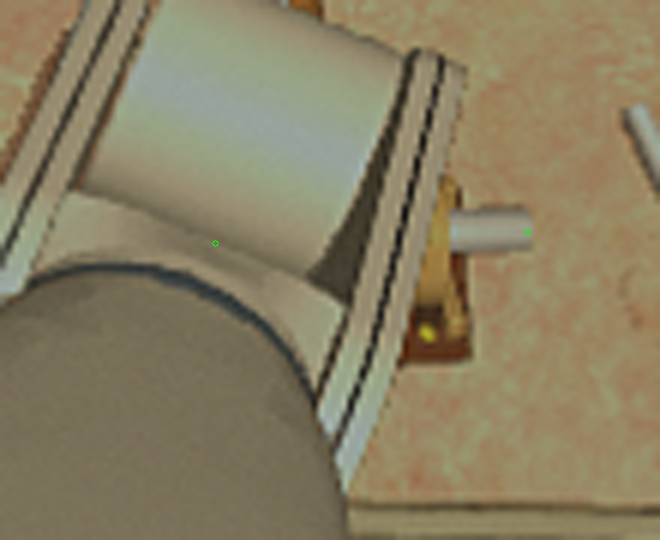

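Run:
```python
from h import *
c=cam("side"); S=np.array([.4188,-.2385,0]); u=np.array([-.063,.998,0]); w=np.array([.998,.063,0])
f=lambda P:((proj(c,P)-[270,190]+.5)*5).round().tolist()
for s in(-1,1):
  F=S+u*s*.0525
  print(s,"valley .056 (mid/outer face)",f([F+[0,0,.056],F+u*s*.005+[0,0,.056]]),"tips .087 @y+-31",f([F+w*29+[0,0,.087] if 0 else F+w*.03+[0,0,.087],F-w*.03+[0,0,.087]]))
o=status.get_obs(); R=Ro.from_quat(o["orientation"]).as_matrix(); p=o["eef_pos"]
h=p-R[:,0]*.0082; e=h+R[:,2]*(.0868+.035)-[0,0,.006]
k=np.linspace(0,2*np.pi,9)[:-1]
print("roller end rim",f([e+.032*(np.cos(a)*w+np.sin(a)*np.array([0,0,1])) for a in k]))
b=[S+u*a*.075+w*d*.045+[0,0,.012] for a,d in((-1,-1),(-1,1),(1,-1))]; print("board",f(b))
```

```text
-1 valley .056 (mid/outer face) [[314.0, 384.0], [318.0, 391.0]] tips .087 @y+-31 [[367.0, 330.0], [262.0, 370.0]]
1 valley .056 (mid/outer face) [[235.0, 244.0], [232.0, 237.0]] tips .087 @y+-31 [[283.0, 191.0], [184.0, 226.0]]
roller end rim [[359.0, 223.0], [343.0, 200.0], [302.0, 203.0], [259.0, 230.0], [243.0, 265.0], [260.0, 287.0], [301.0, 283.0], [341.0, 257.0]]
board [[255.0, 492.0], [405.0, 433.0], [151.0, 288.0]]
```

Prediction and image agree within about 2 mm for the fork valley, the board corners and the roller rim. Lowering.

```bash
python3 -m crank '{"turn":[[0.01,0,0],[0,0,0],[0,0,0],[0,0,0],[0,0,0],[0,0,0],[0,0,0],[0,0,0],[0,0,0],[0,0,0]],"linear":[[0.2,0,0.04],[0.4,0,0],[0.5,0,0],[0.5,0,0],[0.4,0,0],[0.3,0,0],[0.2,0,0],[0.15,0,0],[0.1,0,0],[0,0,0]],"grip":[15,15,15,15,15,15,15,15,15,15]}'
python3 - <<'E'
from h import *
to([.4132,-.1502,.0618],3.6)
c,im=snap("side","s11");cv2.imwrite("pics/s11z.png",cv2.resize(im[190:300,270:390],None,fx=5,fy=5,interpolation=cv2.INTER_CUBIC))
E
```

```text
time_s: 25.1
eef_pos: [0.4133, -0.1515, 0.0677]
orientation: [0.484, 0.516, -0.485, 0.515]
wrist_force: [0.7, -0.7, -1.8]
grip_width: 0.0198
t 25.1 p [ 0.4133 -0.1515  0.0677] F [ 0.7 -0.7 -1.8] g 19.8 q [-0.38  0.45  2.12 -0.    0.57 -0.44]
[[-0.0016, 0.998, 0.0625], [-0.0006, 0.0625, -0.998], [-1.0, -0.0017, 0.0005]] yaw(y) 3.58
turn [-0.002  0.003  0.01 ] shift(final axes) [ 0.196 -0.001 -0.045] shift(now axes) [ 0.196 -0.001 -0.045]
```

View pics/s11z.png

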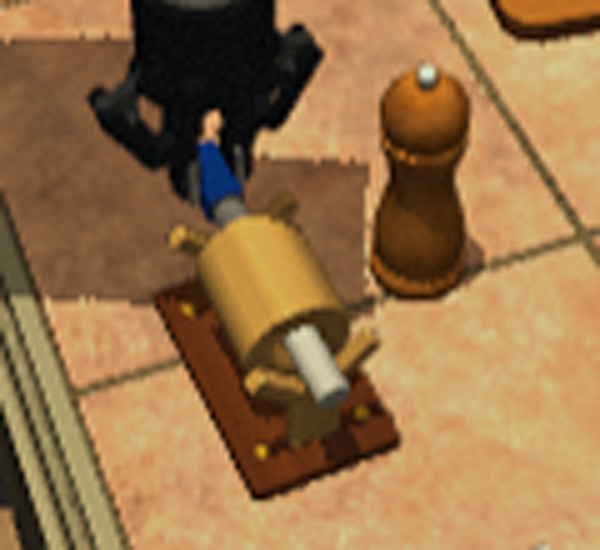

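The axle sits over both fork valleys without touching yet. I'll ease it the last few millimetres down.

```bash
python3 -m crank '{"turn":[[0,0,0],[0,0,0],[0,0,0],[0,0,0],[0,0,0]],"linear":[[0.07,0,0],[0.06,0,0],[0.05,0,0],[0,0,0],[0,0,0]],"grip":[15,15,15,15,15]}'
python3 -m crank '{"turn":[[0,0,0],[0,0,0],[0,0,0]],"linear":[[0.04,0,0],[0,0,0],[0,0,0]],"grip":[15,15,15]}'
python3 -c "
from h import *
to([.4132,-.1502,.0618],3.6)"
```

```text
time_s: 25.78
eef_pos: [0.413, -0.1516, 0.0626]
orientation: [0.483, 0.516, -0.485, 0.515]
wrist_force: [-2.8, -0.5, 5.6]
grip_width: 0.0194
time_s: 26.15
eef_pos: [0.4127, -0.1516, 0.0619]
orientation: [0.483, 0.516, -0.485, 0.515]
wrist_force: [-7.1, -0.2, 16.5]
grip_width: 0.0194
t 26.15 p [ 0.4127 -0.1516  0.0619] F [-7.1 -0.2 16.5] g 19.4 q [-0.38  0.46  2.13 -0.    0.55 -0.44]
[[-0.0023, 0.998, 0.0624], [-0.0006, 0.0624, -0.9981], [-1.0, -0.0024, 0.0005]] yaw(y) 3.58
turn [-0.002  0.003  0.014] shift(final axes) [ 0.002  0.019 -0.046] shift(now axes) [ 0.002  0.019 -0.046]
```

Contact shows in the forces (Fz 16 N). The forks push toward −x, so I'll give way about 1 mm that way.

```bash
python3 -m crank '{"turn":[[0,0,0],[0,0,0],[0,0,0],[0,0,0]],"linear":[[0,-0.03,0],[0,-0.02,0],[0,0,0],[0,0,0]],"grip":[15,15,15,15]}'
python3 - <<'E'
from h import *
o,R=show(); print(o["wrist_torque"])
c,im=snap("side","s12");cv2.imwrite("pics/s12z.png",cv2.resize(im[190:300,270:390],None,fx=5,fy=5,interpolation=cv2.INTER_CUBIC))
E
```

```text
time_s: 26.65
eef_pos: [0.4122, -0.1518, 0.0617]
orientation: [0.484, 0.515, -0.485, 0.515]
wrist_force: [-0.7, 1.7, 9.4]
grip_width: 0.0196
t 26.65 p [ 0.4122 -0.1518  0.0617] F [-0.7  1.7  9.4] g 19.6 q [-0.38  0.46  2.13 -0.    0.55 -0.44]
[[-0.0006, 0.9981, 0.0623], [-0.0009, 0.0623, -0.9981], [-1.0, -0.0006, 0.0009]] yaw(y) 3.57
[-0.23651825  0.26427171 -0.17872419]
```

View pics/s12z.png

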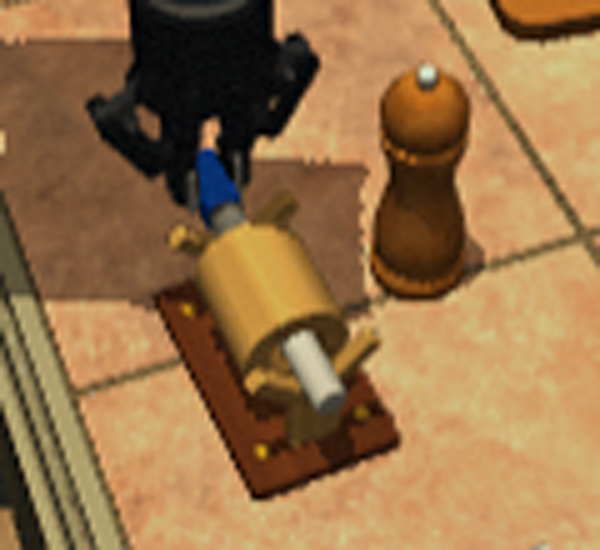

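The side force is now about zero and the axle is at its 70 mm seat height, lying in both valleys. I'll hold briefly, relieve the preload and let go.

```bash
python3 -m crank '{"turn":[[0,0,0],[0,0,0],[0,0,0],[0,0,0]],"linear":[[-0.015,0,0],[0,0,0],[0,0,0],[0,0,0]],"grip":[15,15,15,15]}' 20
python3 -m crank '{"turn":[[0,0,0],[0,0,0],[0,0,0],[0,0,0],[0,0,0],[0,0,0]],"linear":[[0,0,0],[0,0,0],[0,0,0],[0,0,0],[0,0,0],[0,0,0]],"grip":[25,30,36,44,50,50]}'
python3 - <<'E'
from h import *
show()
c,im=snap("side","s13");cv2.imwrite("pics/s13z.png",cv2.resize(im[190:300,270:390],None,fx=5,fy=5,interpolation=cv2.INTER_CUBIC))
E
```

```text
time_s: 27.2
eef_pos: [0.4122, -0.1518, 0.0618]
orientation: [0.484, 0.515, -0.485, 0.515]
wrist_force: [-0.4, 0.6, 5.3]
grip_width: 0.0193
time_s: 27.95
eef_pos: [0.4118, -0.1516, 0.0615]
orientation: [0.484, 0.516, -0.485, 0.515]
wrist_force: [0.6, 0.1, 0.7]
grip_width: 0.0499
t 27.95 p [ 0.4118 -0.1516  0.0615] F [0.6 0.1 0.7] g 49.9 q [-0.38  0.46  2.13 -0.    0.55 -0.44]
[[-0.0016, 0.998, 0.0625], [-0.0005, 0.0625, -0.998], [-1.0, -0.0017, 0.0004]] yaw(y) 3.58
```

View pics/s13z.png

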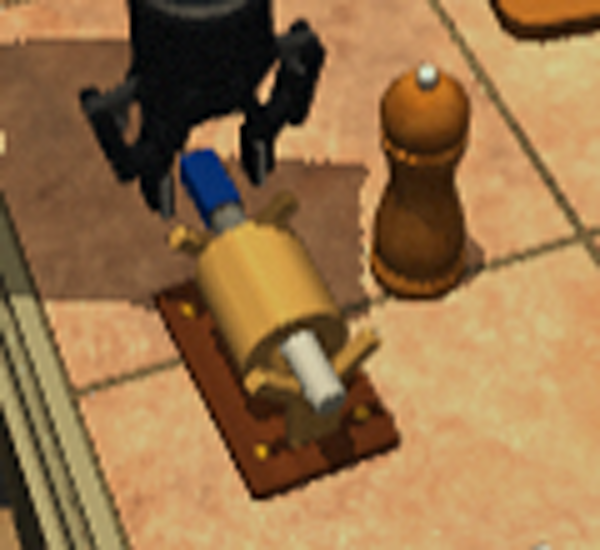

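The axle stayed put when released. Now I'll draw straight up, then move away sideways to look.

```bash
python3 -m crank '{"turn":[[0,0,0],[0,0,0],[0,0,0],[0,0,0],[0,0,0],[0,0,0],[0,0,0],[0,0,0],[0,0,0]],"linear":[[-0.2,0,0],[-0.5,0,0],[-0.8,0,0],[-1,0,0],[-1,0,0],[-1,0,0],[-1,0,0],[-0.5,0,0],[0,0,0]],"grip":[50,50,50,50,50,50,50,50,50]}'
python3 -m crank '{"turn":[[0,0,0],[0,0,0],[0,0,0],[0,0,0],[0,0,0],[0,0,0],[0,0,0],[0,0,0],[0,0,0],[0,0,0]],"linear":[[0,0,-0.5],[0,0,-1],[0,0,-1],[0,0,-1],[0,0,-1],[0,0,-1],[0,0,-1],[0,0,-0.5],[0,0,0],[0,0,0]],"grip":[50,50,50,50,50,50,50,50,50,50]}'
python3 - <<'E'
from h import *
show()
c,im=snap("side","s14");cv2.imwrite("pics/s14z.png",cv2.resize(im[180:300,270:390],None,fx=5,fy=5,interpolation=cv2.INTER_CUBIC))
c,im=snap("top","t14");cv2.imwrite("pics/t14z.png",cv2.resize(im[170:260,325:425],None,fx=6,fy=6,interpolation=cv2.INTER_CUBIC))
E
```

```text
time_s: 29.12
eef_pos: [0.4126, -0.1517, 0.2427]
orientation: [0.484, 0.515, -0.484, 0.516]
wrist_force: [-0.8, 0.2, -0.6]
grip_width: 0.05
time_s: 30.38
eef_pos: [0.3988, 0.0576, 0.2412]
orientation: [0.483, 0.516, -0.485, 0.515]
wrist_force: [-0.1, -0.3, 0.6]
grip_width: 0.0501
t 30.38 p [0.3988 0.0576 0.2412] F [-0.1 -0.3  0.6] g 50.1 q [ 0.11  0.07  2.08 -0.    0.99  0.05]
[[-0.0023, 0.998, 0.0625], [-0.0008, 0.0625, -0.998], [-1.0, -0.0023, 0.0007]] yaw(y) 3.58
```

View pics/s14z.png

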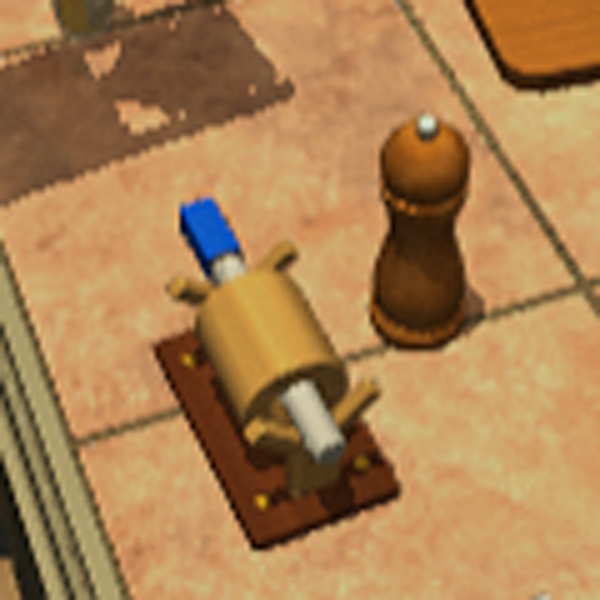

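View pics/t14z.png

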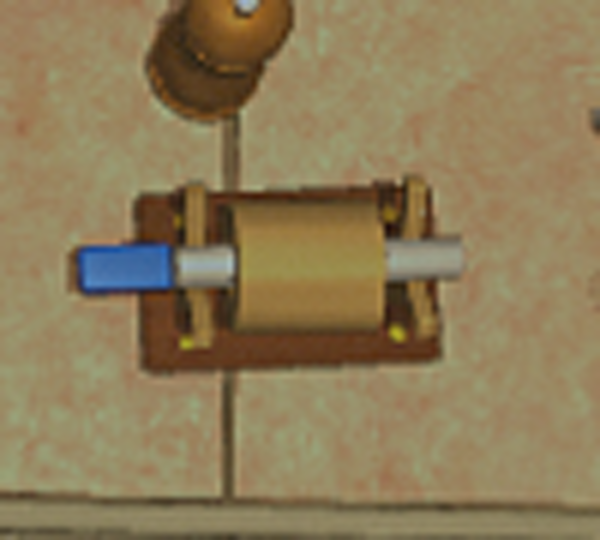

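View pics/t14.png

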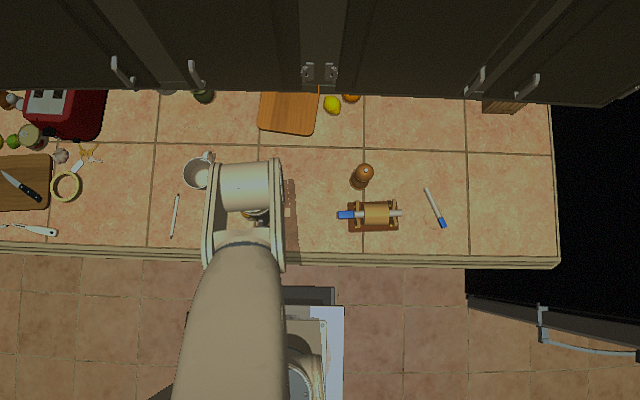

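Run:
```python
from h import *
c=cam("top"); f=lambda a:np.array(a,float)/6+[324.5,169.5]
P=onz(c,f([(174,266),(462,257)]),.070); F=onz(c,f([(196,185),(204,345),(417,180),(429,332)]),.087)
R=onz(c,f([(236,267),(384,264)]),.064+.032-.002)
print("shoulder,tip",P,"forks",F,"mid",F.mean(0),"roller ends",R)
S=F.mean(0);u=np.array([-.063,.998,0]);w=np.array([.998,.063,0])
print("along",(P-S)@u,"across",(P-S)@w,"roller",(R-S)@u)
```

```text
shoulder,tip [[ 0.41550298 -0.17612753  0.07      ]
 [ 0.42375064 -0.31451915  0.07      ]] forks [[ 0.45214124 -0.18429669  0.087     ]
 [ 0.37656361 -0.18904794  0.087     ]
 [ 0.45767005 -0.28942815  0.087     ]
 [ 0.38552564 -0.29513082  0.087     ]] mid [ 0.41797514 -0.2394759   0.087     ] roller ends [[ 0.41283395 -0.20278554  0.094     ]
 [ 0.41621519 -0.27243235  0.094     ]]
along [ 0.06337742 -0.07525702] across [0.00152373 0.00103623] roller [ 0.03694087 -0.03277966]
```

```bash
python3 -c "
from bench import ticket
print(ticket.finish_job())"
```

```text
the job is handed in; nothing more can be done
None
```

The pastry roller is assembled on the stand and the job is handed in at about 30.5 s of the 64 s. No verdict was reported.

**What I did:** I took the larger axle by its blue handle, pushed it through the roller hole from the pen side, and lifted and carried the roller to the stand. I then lowered the axle into both forks, shifted it about 1.5 mm sideways until the side force was near zero, let go and drew back.

**Last checks, from the top and side cameras:**
- **Axle:** It lies in both forks, with the shoulder about 63 mm and the tip about 75 mm from the stand's centre. The fork faces are at 57.5 mm, so both are outside the forks. The centre line is within about 1.5 mm sideways.
- **Seat height:** The axle was at about 70 mm when seated. That comes from the arm's pose before release, not from a camera measurement.
- **Roller:** It hangs between the forks, centred within about 2 mm.
- **Gripper:** It is clear, and the wrist force is about zero.
- **Other objects:** The mill, pen and mug show no visible change by eye. The jar is hidden under the arm in the last top view, so I did not check its final position; it stood undisturbed after the lift.
- **Disagreement:** The side view put the stand 1–2 mm farther toward −y than my other views, which is within the calibration error and the allowed margins.

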